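Hang the last two lapped boards on a nest box roof

ROBOT

A 6-joint arm with a two-finger parallel gripper is mounted at the origin on a cart in front of the work surface, level with it; the furniture and walls round the work are solid. World frame = base frame: x ahead of the robot, y to its left, z up, the work surface at z = 0. Lengths are in m, angles in rad, forces in N, time in s.
With the tool pointing down it reaches from about 0.25 to 0.775 m from the base axis. Payload 4 kg.
Tool frame: the origin (TCP) lies between the finger pads; the fingertips stand 14 mm ahead of it and the grasp point (between the pads) lies 5 mm behind it (nose_length is the distance from the TCP to the fingertips, in m); z points along the fingers, y is the line along which they close (so a half turn about z gives the same grasp; the last joint's range is limited). The gripper opens to 94 mm and grips with 3 to 60 N. Pads are 16 mm wide; open, the fingers measure 119 mm over their backs; the gripper's body (75 mm by 177 mm) begins 78 mm behind the grasp point.
Start: joints at [-0.103, 0.087, 1.371, -0, 1.684, -0.103], TCP at [0.55, -0, 0.191] pointing down, gripper open.
Joint ranges: [-3.1, 3.1], [-0.76, 2.03], [0.27, 2.55], [-1.08, 4.22], [0.17, 2.65], [-2.57, 2.57]. Speed limits (rad/s): [2.79, 2.79, 3.14, 3.14, 3.14, 3.14].

INTERFACE

Orientations are given as [roll, pitch, yaw] about the fixed x, y, z axes, in that order (R = Rz(yaw) Ry(pitch) Rx(roll)).
In Python, from bench import * gives the robot as it stands.
- The arm moves only by the tool move_arm, never from a script. Its argument "steps" is one flat list of numbers, 7 for each row, row after row: the turn, a rotation vector about the world's x, y, z in rad, then the shift along the world's x, y, z in m, then the opening, from 0 (shut) to 1 (fully open). A call has 1 to 12 rows; each row is the pose to reach, as a shift and turn from the pose commanded when the call began; what a row does not reach only later rows make up. A row lasts 1/10 s, in which the tool goes at most 50 mm and 8.59 degrees, less where a joint would pass 70% of its speed; a pose out of reach is approached as far as the arm can. A call with a gripper value outside its range is refused whole. The fingers move at their own pace and stop on an object; the grip force is fixed at half the most. Time passes only in rows, so rows that repeat a pose let the fingers close. It gives the time, the measured TCP pose, the force, the opening and the grip force at its end, in the units of the state.
- get_obs(): the state, without advancing time (a new reading comes with each control period).
- snapshot(name): name is "scene" or "side" or "wrist"; returns (picture, depth): 420x560x3 uint8, red, green, blue; 420x560 float32, m along the optical axis (not along the pixel's ray), 0 where there is no reading.
- camera_model(name): a dict with "fx", "fy", "cx", "cy" (pixels), "rvec" (rotation vector, rad) and "tvec" (3), from world to camera coordinates, as OpenCV has them. Camera axes: x right, y down, z forward; pixel columns grow to the right and rows downward; lengths in m; the calibration is good to about 2 mm. A picture is of the moment at which its call begins: read the wrist's pose just before it. camera_model takes no time and is no camera call; for the wrist camera it gives the pose at the moment of the call.
- close_job(): hands the job in; it is judged then, once.
Trained networks look in the newest picture that a camera, given by its name, has taken for a name from the list of things; names that differ only in an ending like _2 or _b are one class to them, and where a whole thing is asked for, a point or a joint stands for the part that bears it (a point fixed in the world has none). Each returns a list of dicts, best first, with "score" (0 to 1); they miss things now and then, are a little off and sometimes report something else, mostly with a low value. They report only what shows in the picture. A call takes as long as a camera call.
- silhouettes(camera, target): "pixels" (420x560 bool, what is visible of it) and "uv" ([column, row] in pixels, amid what is visible of it).
- spot_point(camera, target): "uv" ([column, row] in pixels: a listed point, or the origin of a listed thing).
The state is a dict: "time": time; "joint_positions": joint angles; "qvel": joint speeds; "joint_torque": joint torques, N m; "tool_pos": TCP position; "ee_rot": TCP orientation; "wrist_force": force on the tool from outside, world axes, zero at the start; "wrist_torque": the same for the moment, N m; "width": finger opening in m; "finger_force": force on a finger pad.
Only numpy, scipy, OpenCV 4.12 (cv2) and the standard library are available. Lean on these libraries where they do the work, as an engineer would, in place of code of your own. Each camera call takes 0.05 s, during which the arm holds its last target. There are 200 camera calls.

TASK

Finish the nest box roof up the slope from the two courses already nailed on: first lay the narrower loose board, then the wider ridge board, each lapping over the board below and drawn down the slope until the two nibs under its upper edge hook fully against the back of their batten, so that every course below shows the same width of board. Each must lie flat on its batten and on the board below, with its ends in line with the nailed boards, and be let go; leave the nail tin, the tape measure and the roll of tape where they are.

Things in the scene. Friction and masses are not known exactly. Their poses are not given: they have to be found in the camera images.
- nest_box: Fixed plywood nest box, footprint 120 (x) x 160 (y), 205 mm high, with an entrance hole in its front (-x) and a roof that falls towards the front. Origin: centre of its footprint on the bench; x to its back, z up. Two of its four roof courses are nailed on; above them the roof is open and shows two bare battens along y, 12 mm wide, square to the boards. Side walls at |y| = 68 to 80.
- nailed_board: Upper one of the two nailed roof boards: 54 (x) x 180 (y) x 9 mm (z). Origin: centre of its underside; x points up the slope, 30 degrees above level, y along the board, z out of its upper face. The next board covers its top 14 mm and leaves 40 mm showing. In this frame (mm) a hung narrower board has its origin at (40, 0, 9), a hung ridge board at (87, 0, 18), axes parallel.
- lower_hook (a point): Mid length of the top rear (uphill) edge of the lower batten, at (59, 0, 9) mm in the nailed board's frame. The narrower board's underside lies on this batten's top and its nibs hook behind this edge. Beyond the hung board's upper edge there are 34 mm of open space before the upper batten, whose top is 9 mm higher (square to the boards).
- upper_hook (a point): Mid length of the top rear edge of the upper batten, which runs along the top of the back wall: (113, 0, 18) mm in the nailed board's frame. The ridge board's underside lies on this batten's top and its nibs hook behind this edge; its lower edge then covers the top 14 mm of the narrower board.
- lap_board: The narrower loose board: 54 (x) x 180 (y) x 9 mm (z), about 55 g, lying face up on a timber offcut 44 x 62 x 40 mm high. Origin: centre of its underside; x points from its lower to its upper edge, z out of its upper face. Under the upper edge two nibs, 8 (x) x 18 (y) mm, stand 8 mm down from the underside, at y = +-42 to +-60; their hooking faces look to -x, at x = 19.
- ridge_board: The wider loose board: 68 (x) x 180 (y) x 9 mm (z), about 70 g, lying face up on a timber offcut 52 x 75 x 34 mm high. Origin: centre of its underside; x points from its lower to its upper edge, z out of its upper face. Under the upper edge two nibs, 8 (x) x 18 (y) mm, stand 8 mm down from the underside, at y = +-42 to +-60; their hooking faces look to -x, at x = 26.
- nail_tin: Bystander: open round tin, 74 mm across, 55 mm high. Origin: centre of its underside.
- tape_measure: Bystander: tape measure case, 32 x 76 x 63 mm. Origin: centre of its underside.
- masking_tape: Bystander: roll of tape lying flat, 102 mm across, 25 mm high. Origin: centre of its underside.

How it is judged:
By the outcome, as a careful person would: the job done as asked, in the order asked, and still so for the second after the job is handed in, with the robot touching nothing.
It also fails if it takes over 72 s, if anything falls off the work surface, if the arm or the gripper's body presses on something with over 40 N, if the wrist force passes 120 N, or if a joint passes its speed limit or range.

## Working session

There is one attempt and no reset: what is moved stays moved. The work goes in short steps, Python scripts to look and compute and a tool call to move; the robot and the scene stay as the last step left them, time stands still between calls to the robot, and variables do not carry over. Pictures are saved under pics/ and viewed, at most 10 in all, crops included, and the job is handed in when it is done.

Besides the shell and the picture viewer there is one more tool, called after "Call:" as a command line: name --argument value ..., lists and objects as JSON in quotes. move_arm: Moves the arm, as the interface text tells. Its arguments: {"type":"object","properties":{"steps":{"type":"array"}},"required":["steps"]}

```bash
mkdir -p pics; ls
cat > h.py <<'E'
from bench import *
import numpy as np, cv2
from scipy.spatial.transform import Rotation as R
def cloud(cam,depth,mask=None):
    m=camera_model(cam); Rm=cv2.Rodrigues(np.array(m["rvec"],float))[0]; t=np.array(m["tvec"],float).ravel()
    v,u=np.nonzero((depth>0)&(mask if mask is not None else True))
    d=depth[v,u]; P=np.c_[(u-m["cx"])/m["fx"]*d,(v-m["cy"])/m["fy"]*d,d]
    return (P-t)@Rm, u, v
def save(n,p): cv2.imwrite("pics/"+n,p[:,:,::-1])
E
python3 - <<'E'
from h import *
for c in ["scene","side"]:
    p,d=snapshot(c); save(c+"0.png",p); np.savez(c+"0.npz",p=p,d=d)
    for t in ["nest_box","nailed_board","lap_board","ridge_board","nail_tin","tape_measure","masking_tape"]:
        for s in silhouettes(c,t)[:2]:
            P,_,_=cloud(c,d,s["pixels"]); 
            print(c,t,round(s["score"],2),np.round(s["uv"]),s["pixels"].sum(),np.round(np.median(P,0),3) if len(P) else None,np.round(np.percentile(P,[2,98],axis=0),3).tolist() if len(P) else None)
print(get_obs())
E
```

```text
pics
scene nest_box 0.55 [297. 222.] 6941 [ 0.496 -0.062  0.138] [[0.423, -0.123, 0.007], [0.565, 0.046, 0.211]]
scene nailed_board 0.72 [286. 222.] 1573 [ 0.473 -0.044  0.149] [[0.447, -0.124, 0.134], [0.498, 0.048, 0.162]]
scene ridge_board 0.65 [242. 151.] 1113 [0.515 0.329 0.042] [[0.463, 0.247, 0.026], [0.57, 0.415, 0.047]]
scene nail_tin 0.68 [371. 282.] 1081 [ 0.608 -0.208  0.03 ] [[0.572, -0.244, 0.0], [0.643, -0.172, 0.056]]
scene tape_measure 0.96 [260. 297.] 493 [ 0.355 -0.138  0.055] [[0.343, -0.159, 0.01], [0.373, -0.096, 0.065]]
scene tape_measure 0.46 [298. 225.] 7027 [ 0.495 -0.061  0.137] [[0.423, -0.123, 0.003], [0.565, 0.047, 0.211]]
scene masking_tape 0.78 [220. 222.] 791 [0.382 0.164 0.021] [[0.335, 0.12, -0.0], [0.429, 0.217, 0.028]]
side nest_box 0.84 [293. 223.] 6690 [ 0.491 -0.081  0.124] [[0.423, -0.123, 0.004], [0.563, 0.048, 0.21]]
side nailed_board 0.56 [281. 212.] 1122 [ 0.471 -0.048  0.149] [[0.447, -0.124, 0.136], [0.495, 0.047, 0.162]]
side lap_board 0.8 [331. 343.] 2213 [ 0.437 -0.352  0.049] [[0.41, -0.427, 0.042], [0.465, -0.253, 0.051]]
side ridge
[... 426 characters left out ...]
ime': 0.8, 'joint_positions': array([-1.03131557e-01,  8.71593099e-02,  1.37070564e+00,  2.16511845e-06,
        1.68360938e+00, -1.03140733e-01]), 'qvel': array([ 0.0005743 , -0.00139651, -0.0006273 ,  0.00059742,  0.00170737,
        0.00014013]), 'joint_torque': array([ 4.00358385e-05, -3.39992595e+01, -3.02576637e+01,  7.19316700e-02,
        2.35039723e-02, -9.18637966e-08]), 'tool_pos': array([ 5.50012676e-01, -2.24967278e-05,  1.90525274e-01]), 'ee_rot': array([3.14147474e+00, 1.00426204e-05, 1.57080575e+00]), 'wrist_force': array([-0.55149986,  0.25398535,  0.1828135 ]), 'wrist_torque': array([-0.00895128, -0.01289753,  0.0290043 ]), 'finger_force': 0.0, 'width': 0.09359128815955418}
```

View pics/scene0.png

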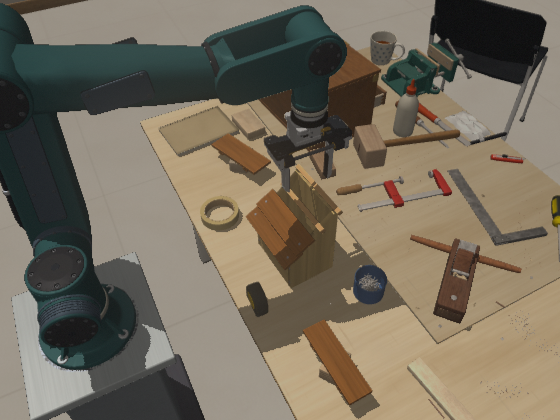

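View pics/side0.png

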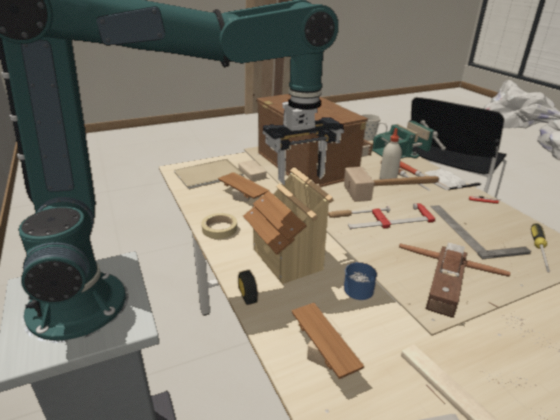

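Both pictures agree: in the scene view the lap board is at about (337,360), the ridge board at (240,153), the box at (297,222), and the tape measure, tin and tape roll are clear of them. Next: precise poses, and which edge carries the nibs.

```bash
cat >> h.py <<'E'
def rect(P):
    c,s,a=cv2.minAreaRect((P[:,:2]*1000).astype(np.float32)); return np.round(c,1),np.round(s,1),round(a,1)
E
python3 - <<'E'
from h import *
for c in ["scene","side"]:
    m=camera_model(c); Rm=cv2.Rodrigues(np.array(m["rvec"],float))[0]; print(c,"cam at",np.round(-Rm.T@np.array(m["tvec"]).ravel(),3),m["fx"])
    z=np.load(c+"0.npz"); P,u,v=cloud(c,z["d"]); rgb=z["p"][v,u].astype(int)
    for n,(x0,x1,y0,y1,zt) in dict(lap=(.36,.52,-.5,-.2,.049),ridge=(.42,.62,.2,.46,.043)).items():
        k=(P[:,0]>x0)&(P[:,0]<x1)&(P[:,1]>y0)&(P[:,1]<y1)
        t=k&(abs(P[:,2]-zt)<.004)&(rgb[:,0]-rgb[:,2]>40); Q=P[t]
        print(n,t.sum(),rect(Q),np.median(Q[:,2]))
        (cx,cy),s,a=rect(Q)
        # side points under top
        l=k&(P[:,2]<zt-.006)&(P[:,2]>.012)
        cen=np.array([cx,cy])/1000
        for q in P[l][::max(1,l.sum()//25)]: print(np.round(q,3)-np.r_[np.round(cen,3),0],end=" ")
        print()
# box top / roof
for c in ["scene","side"]:
    z=np.load(c+"0.npz"); s=silhouettes(c,"nailed_board")
    P,u,v=cloud(c,z["d"],s[0]["pixels"]); print(rect(P))
    A=np.c_[P[:,:2],np.ones(len(P))]; w=np.linalg.lstsq(A,P[:,2],rcond=None)[0]; print("plane",w)
E
```

```text
scene cam at [ 0.145 -0.716  1.027] 510.69965219471726
lap 2191 (array([ 439.8, -338.6]), array([ 55.6, 181.7]), 2.4) 0.048884052970963786
[-0.029  0.082  0.039] [-0.028  0.049  0.041] [-0.028  0.036  0.043] [0.034 0.    0.043] [-0.027  0.021  0.041] [-0.029  0.004  0.041] [-0.035  0.001  0.042] [-0.031 -0.003  0.041] [-0.03  -0.003  0.036] [-0.032 -0.005  0.037] [-0.036 -0.004  0.035] [-0.037  0.001  0.022] [-0.029 -0.012  0.038] [-0.033 -0.008  0.03 ] [-0.037 -0.003  0.019] [-0.027 -0.014  0.032] [-0.031 -0.009  0.021] [-0.034 -0.007  0.014] [-0.024 -0.018  0.027] [-0.027 -0.018  0.024] [-0.024 -0.018  0.018] [-0.024 -0.022  0.015] [-0.019 -0.029  0.015] [-0.025 -0.049  0.04 ] [-0.023 -0.058  0.038] [-0.023 -0.076  0.042] 
ridge 952 (array([515.2, 335.4]), array([ 72.1, 184.6]), 20.0) 0.042613255885814896
[0.093 0.125 0.026] [0.065 0.123 0.03 ] [0.061 0.121 0.028] [0.102 0.106 0.024] [0.089 0.108 0.024] [0.074 0.112 0.022] [0.057 0.121 0.018] [0.091 0.097 0.023] [0.074 0.096 0.026] [0.062 0.092 0.03 ] [0.104 0.09  0.016] [0.092 0.094 0.013] [0.089 0.087 0.015] [0.062 0.086 0.018] [
[... 1124 characters left out ...]
2 0.026] [0.097 0.112 0.024] [0.072 0.107 0.027] [0.106 0.096 0.026] [0.082 0.095 0.027] [0.06  0.095 0.027] [0.096 0.091 0.022] [0.073 0.089 0.023] [0.06  0.106 0.014] [0.093 0.093 0.014] [0.081 0.092 0.013] [-0.053  0.056  0.036] [-0.047  0.035  0.026] [-0.029 -0.013  0.035] [-0.039 -0.015  0.031] [-0.037 -0.017  0.028] [ 0.051 -0.071  0.037] [-0.019 -0.032  0.028] [-0.024 -0.029  0.024] [-0.035 -0.02   0.018] [-0.015 -0.058  0.033] [-0.021 -0.028  0.016] [ 0.021 -0.087  0.037] [-0.007 -0.063  0.027] 
(array([499.8, -34.1]), array([103.5, 182.6]), 4.6)
plane [ 0.3515576   0.01625513 -0.01714133]
(array([471.3, -37.5]), array([ 48.2, 180.1]), 3.8)
plane [ 0.57438299  0.04721042 -0.1197727 ]
```

Run:
```python
from h import *
a=np.load("scene0.npz")["p"]; b=np.load("side0.npz")["p"]
def cr(p,x,y,w,h): return cv2.resize(p[y:y+h,x:x+w],(400,300),interpolation=cv2.INTER_CUBIC)
im=np.vstack([np.hstack([cr(a,230,160,120,90+30),cr(b,230,165,120,120)]),np.hstack([cr(b,280,295,100,80),cr(b,200,160,90,60)])])
save("crop0.png",im)
```

```text
(no output)
```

View pics/crop0.png

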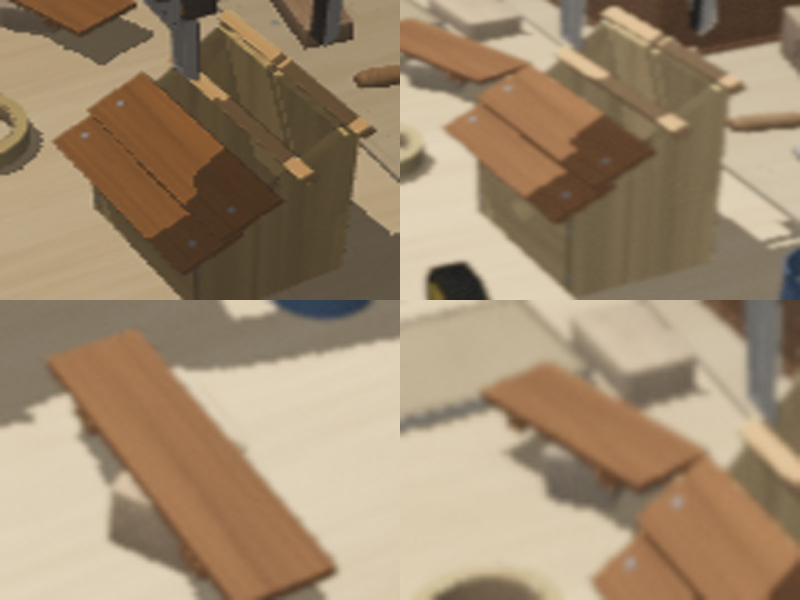

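The crop shows the nibs under the robot-side edge of both loose boards (lap: (90,415) and (195,560)), so each board has to be turned about 180°. The start pose leaves the fingers straddling the back of the box, so I'll go straight up first and then look with the wrist camera.

Call:
move_arm --steps '[0,0,0,0,0,0.05,1,0,0,0,0,0,0.1,1,0,0,0,0,0,0.15,1,0,0,0,-0.03,-0.02,0.18,1,0,0,0,-0.06,-0.04,0.19,1,0,0,0,-0.06,-0.04,0.19,1,0,0,0,-0.06,-0.04,0.19,1]'

```text
time: 1.6
tool_pos: [0.49, -0.0402, 0.3811]
ee_rot: [3.139, 0.0, 1.57]
wrist_force: [-0.2, 0.1, -0.5]
width: 0.0938
finger_force: 0.0
```

Run:
```python
from h import *
p,d=snapshot("wrist"); m=camera_model("wrist"); save("w1.png",p); np.savez("w1.npz",p=p,d=d,rvec=m["rvec"],tvec=m["tvec"])
for t in ["nailed_board","nest_box","lower_hook","upper_hook"]:
    for s in spot_point("wrist",t)[:2]: 
        u,v=np.round(s["uv"]).astype(int); print(t,s["score"],s["uv"])
s=silhouettes("wrist","nailed_board")
for q in s[:1]:
    P,_,_=cloud("wrist",d,q["pixels"]); print(q["score"],rect(P))
p,d=snapshot("side"); np.savez("side1.npz",p=p,d=d)
p,d=snapshot("scene"); np.savez("scene1.npz",p=p,d=d)
P,u,v=cloud("scene",d); k=(abs(P[:,0]-.515)<.2)&(abs(P[:,1]-.335)<.2)
for h in [.07,.1,.13,.2]:
    q=P[k&(P[:,2]>h)&(P[:,2]<.35)]; print(h,len(q), q.min(0) if len(q) else 0,q.max(0) if len(q) else 0)
print(get_obs()["tool_pos"])
```

```text
nailed_board 0.88 [272.1, 175.3]
nest_box 0.6 [290.6, 162.3]
lower_hook 0.96 [305.2, 176.4]
upper_hook 0.67 [344.9, 182.8]
0.56 (array([470.2, -32.7]), array([ 53. , 178.4]), 4.0)
0.07 1049 [0.67886462 0.26166195 0.07002542] [0.71490905 0.53498564 0.22972067]
0.1 752 [0.67886462 0.2634245  0.10006308] [0.71480863 0.53498564 0.22972067]
0.13 498 [0.67886462 0.27015813 0.13012403] [0.71471179 0.53498564 0.22972067]
0.2 97 [0.67886462 0.27015813 0.20002373] [0.71470434 0.53481555 0.22972067]
[ 0.49029902 -0.03966469  0.37960612]
```

View pics/w1.png

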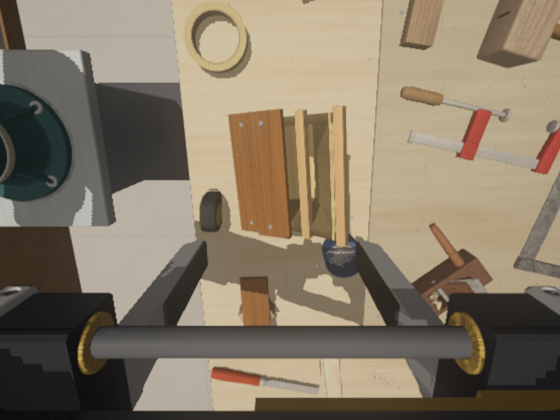

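Run:
```python
from h import *
from scipy.optimize import least_squares
def cl(n,c):
    z=np.load(n+".npz"); P,u,v=cloud(c,z["d"]); return P,z["p"][v,u].astype(int)
def frame(o,psi): return R.from_euler("ZY",[psi,-np.pi/6]).as_matrix(),np.array(o)
for n,c in [("w1","wrist"),("scene1","scene"),("side1","side")]:
    P,rgb=cl(n,c); br=(rgb[:,0]-rgb[:,2]>25)&(rgb[:,0]-rgb[:,2]>.33*rgb[:,0])
    o=np.array([.475,-.036,.143]); psi=np.radians(4)
    for it in range(6):
        F,_=frame(o,psi); L=(P-o)@F*1000
        k=br&(abs(L[:,2]-9)<(6 if it<2 else 3.5))&(abs(L[:,0])<34)&(abs(L[:,1])<100)
        Q=L[k]; 
        c0,s,a=cv2.minAreaRect(Q[:,:2].astype(np.float32))
        if a>45:a-=90; s=s[::-1]
        psi+=np.radians(a)*.87*.8; dz=np.median(Q[:,2])-9
        o=o+F@np.r_[c0,dz]/1000*.8
    # slope check
    w=np.linalg.lstsq(np.c_[Q[:,:2],np.ones(len(Q))],Q[:,2],rcond=None)[0]
    print(n,"origin",np.round(o,4),"psi",np.degrees(psi).round(2),"size",np.round(s,1),len(Q),"plane resid",w.round(3))
    F,_=frame(o,psi); L=(P-o)@F*1000
    for nm,x0,x1,zt in [("lowbat",40,66,9),("upbat",92,120,18)]:
        k=(L[:,0]>x0)&(L[:,0]<x1)&(abs(L[:,1])<95)&(abs(L[:,2]-zt)<2.5)
        if k.sum()>20:
            c0,s,a=cv2.minAreaRect(L[k][:,:2].astype(np.float32)); print("  ",nm,k.sum(),np.round(c0,1),np.round(s,1),round(a,1),"x pct",np.percentile(L[k][:,0],[2,98]).round(1),"y",np.percentile(L[k][:,1],[.5,99.5]).round(1),"z",np.median(L[k][:,2]).round(1))
    # lap
    for nm,b in dict(lap=(.36,.52,-.5,-.2,.049),ridge=(.42,.62,.2,.46,.043)).items():
        t=(P[:,0]>b[0])&(P[:,0]<b[1])&(P[:,1]>b[2])&(P[:,1]<b[3])&(abs(P[:,2]-b[4])<.0035)&br
        if t.sum()>100: print("  ",nm,t.sum(),rect(P[t]),np.median(P[t][:,2]).round(4))
```

```text
w1 origin [ 0.4741 -0.0334  0.1398] psi 4.04 size [ 55.8 178.7] 4150 plane resid [-1.100e-02  4.000e-03  8.966e+00]
   lowbat 1165 [56.2  0.5] [ 19.7 171.8] 0.1 x pct [47.  63.7] y [-83.7  85.5] z 8.6
   upbat 1440 [103.8   0.8] [ 18.4 171.5] 0.3 x pct [ 95.6 112.7] y [-83.5  85.9] z 17.4
   lap 1250 (array([ 436., -298.]), array([ 54. , 105.4]), 2.3) 0.0473
scene1 origin [ 0.4763 -0.0362  0.1411] psi 4.37 size [ 54.5 183.5] 1495 plane resid [ 0.000e+00 -2.000e-03  8.929e+00]
   lowbat 302 [56.5  0.3] [174.  19.] 90.0 x pct [47.3 62.6] y [-85.3  86.9] z 8.8
   upbat 349 [102.7  -0.2] [171.4  20.4] 90.0 x pct [ 94.2 112.6] y [-85.5  84.1] z 17.5
   lap 2134 (array([ 439.9, -339.1]), array([ 55.5, 181.6]), 2.0) 0.049
   ridge 898 (array([515.9, 333.9]), array([ 72.2, 182.6]), 19.5) 0.0425
side1 origin [ 0.4749 -0.034   0.1412] psi 4.09 size [ 54.4 182.3] 1121 plane resid [-1.00e-03  2.00e-03  8.91e+00]
   lowbat 245 [55.8  0.3] [171.4  19. ] 89.7 x pct [47. 64.] y [-84.8  84.4] z 8.8
   upbat 269 [103.4  -1.3] [ 19.2 172.8] 0.2 x pct [ 94.6 112.6] y [-86.7  84.2] z 17.6
   lap 2043 (array([ 438.2, -337.6]), array([ 55.1, 181.8]), 2.0) 0.0489
   ridge 548 (array([513.7, 337.1]), array([ 71.2, 185.2]), 19.6) 0.0427
```

Call:
move_arm --steps '[0,0,-0.148,-0.008,-0.048,0,1,0,0,-0.296,-0.016,-0.096,0,1,0,0,-0.444,-0.024,-0.144,0,1,0,0,-0.592,-0.032,-0.19,-0.02,1,0,0,-0.74,-0.04,-0.23,-0.04,1,0,0,-0.888,-0.05,-0.27,-0.06,1,0,0,-1.036,-0.052,-0.298,-0.09,1,0,0,-1.184,-0.052,-0.298,-0.12,1,0,0,-1.332,-0.052,-0.298,-0.15,1,0,0,-1.48,-0.052,-0.298,-0.15,1,0,0,-1.628,-0.052,-0.298,-0.15,1,0,0,-1.776,-0.052,-0.298,-0.15,1]'

```text
time: 3.2
tool_pos: [0.438, -0.3378, 0.2296]
ee_rot: [-3.141, 0.001, -0.211]
wrist_force: [-0.6, 0.0, 0.5]
width: 0.0942
finger_force: 0.0
```

Call:
move_arm --steps '[0,0,-0.148,0,0,0,1,0,0,-0.296,0,0,0,1,0,0,-0.444,0,0,0,1,0,0,-0.592,0,0,0,1,0,0,-0.74,0,0,0,1,0,0,-0.888,0,0,0,1,0,0,-1.036,0,0,0,1,0,0,-1.184,0,0,0,1,0,0,-1.327,0,0,0,1,0,0,-1.327,0,0,0,1,0,0,-1.327,0,0,0,1]'

```text
time: 4.3
tool_pos: [0.4381, -0.3379, 0.2302]
ee_rot: [3.141, 0.0, -1.529]
wrist_force: [0.1, 0.0, -0.5]
width: 0.094
finger_force: 0.0
```

```bash
cat >> h.py <<'E'
def board(c,b,dz=.0035):
    p,d=snapshot(c); P,u,v=cloud(c,d); rgb=p[v,u].astype(int); br=(rgb[:,0]-rgb[:,2]>25)&(rgb[:,0]-rgb[:,2]>.33*rgb[:,0])
    t=(P[:,0]>b[0])&(P[:,0]<b[1])&(P[:,1]>b[2])&(P[:,1]<b[3])&(abs(P[:,2]-b[4])<dz)&br
    print(c,t.sum(),rect(P[t]),np.median(P[t][:,2]).round(4) if t.sum()>10 else 0); return p,P[t]
E
python3 - <<'E'
from h import *
o=get_obs(); print(o["tool_pos"],o["ee_rot"],o["joint_positions"])
p,_=board("wrist",(.36,.52,-.5,-.2,.049),.006); save("w2.png",p)
E
```

```text
[ 0.43814654 -0.33788096  0.23023116] [ 3.14124280e+00  4.08420802e-04 -1.52898084e+00] [-7.59403638e-01  9.09025981e-02  1.28868530e+00  3.35428801e-05
  1.76254152e+00  2.34037984e+00]
wrist 6056 (array([ 439. , -337.9]), array([ 54. , 178.8]), 2.1) 0.0486
```

View pics/w2.png

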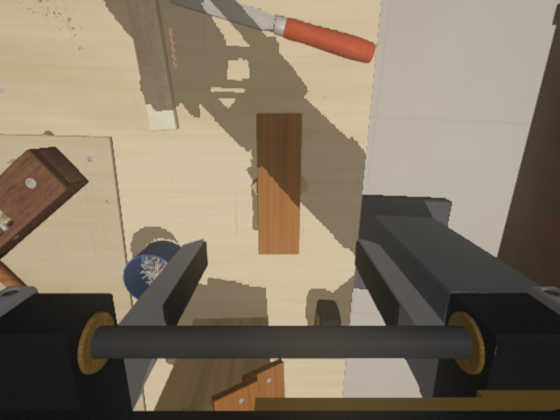

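The wrist view shows the whole lap board, centred at (279,184), right where the fit put it. I'll descend and grip it with the fingertips just above its underside.

Call:
move_arm --steps '[0,0,0,0.001,0,-0.05,1,0,0,0,0.001,0,-0.1,1,0,0,0,0.001,0,-0.14,1,0,0,0,0.001,0,-0.165,1,0,0,0,0.001,0,-0.175,1,0,0,0,0.001,0,-0.175,0.4,0,0,0,0.001,0,-0.175,0.4,0,0,0,0.001,0,-0.175,0.4,0,0,0,0.001,0,-0.175,0.4,0,0,0,0.001,0,-0.175,0.4]'

```text
time: 5.35
tool_pos: [0.4396, -0.3386, 0.0568]
ee_rot: [-3.14, -0.002, -1.532]
wrist_force: [0.4, -0.3, 0.3]
width: 0.0574
finger_force: 0.0
```

Call:
move_arm --steps '[0,0,0,0,0,-0.001,0.2,0,0,0,0,0,-0.001,0.2,0,0,0,0,0,-0.001,0.2,0,0,0,0,0,-0.001,0.2]'

```text
time: 5.75
tool_pos: [0.439, -0.3379, 0.0544]
ee_rot: [3.141, 0.0, -1.532]
wrist_force: [0.3, -0.7, -0.3]
width: 0.0256
finger_force: 0.0
```

Run:
```python
from h import *
o=get_obs(); print(o["tool_pos"],o["width"],o["finger_force"])
p,_=board("side",(.36,.52,-.5,-.2,.049),.006)
p2,_=board("wrist",(.36,.52,-.5,-.2,.049),.006)
save("s3.png",np.hstack([cv2.resize(p[270:420,240:420],(400,333),interpolation=cv2.INTER_CUBIC),cv2.resize(p2,(400,333))]))
```

```text
[ 0.43898326 -0.33794834  0.05441913] 0.02556689812438862 0.0
side 1775 (array([ 437.3, -337.7]), array([ 53.9, 180.6]), 2.8) 0.0489
wrist 14323 (array([ 439.6, -348. ]), array([ 54.3, 158.8]), 2.1) 0.0487
```

View pics/s3.png

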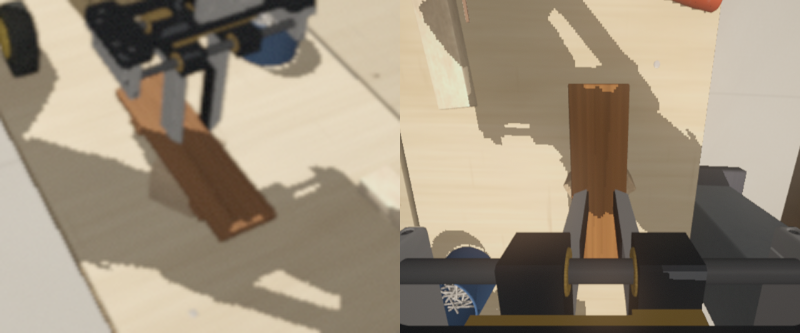

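Run:
```python
from h import *
for c in ["side","wrist"]:
    p,d=snapshot(c); P,u,v=cloud(c,d); rgb=p[v,u].astype(int)
    k=(abs(P[:,0]-.439)<.05)&(abs(P[:,1]+.338)<.02)&(P[:,2]>.035)&(abs(rgb[:,0]-rgb[:,2])<25)
    Q=P[k]; print(c,len(Q)); 
    for z in np.arange(.036,.1,.004):
        q=Q[(Q[:,2]>=z)&(Q[:,2]<z+.004)]
        if len(q)>2: print(round(z,3),len(q),q.min(0)[:2].round(3),q.max(0)[:2].round(3))
print({k:v for k,v in get_obs().items() if k not in("joint_torque","qvel")})
```

```text
side 2316
0.072 13 [ 0.42  -0.348] [ 0.451 -0.333]
0.076 21 [ 0.416 -0.348] [ 0.454 -0.332]
0.08 29 [ 0.414 -0.348] [ 0.457 -0.331]
0.084 34 [ 0.415 -0.348] [ 0.456 -0.329]
0.088 21 [ 0.415 -0.348] [ 0.456 -0.33 ]
0.092 35 [ 0.414 -0.348] [ 0.456 -0.331]
0.096 22 [ 0.414 -0.347] [ 0.457 -0.332]
wrist 6233
0.068 13 [ 0.424 -0.348] [ 0.45  -0.345]
0.072 56 [ 0.42  -0.348] [ 0.454 -0.333]
0.076 88 [ 0.417 -0.348] [ 0.457 -0.333]
0.08 110 [ 0.416 -0.349] [ 0.458 -0.345]
0.084 149 [ 0.417 -0.349] [ 0.458 -0.334]
0.088 120 [ 0.416 -0.349] [ 0.458 -0.345]
0.092 150 [ 0.416 -0.348] [ 0.458 -0.34 ]
0.096 159 [ 0.416 -0.348] [ 0.459 -0.335]
{'time': 5.95, 'joint_positions': array([-7.58405819e-01,  1.62315494e-01,  1.56132178e+00, -4.38177851e-05,
        1.41813485e+00,  2.34458240e+00]), 'tool_pos': array([ 0.43900521, -0.33797631,  0.0544443 ]), 'ee_rot': array([ 3.14143626e+00,  9.81030382e-05, -1.53218524e+00]), 'wrist_force': array([ 0.28412516, -0.30262611,  0.05615376]), 'wrist_torque': array([ 0.12749031,  0.02567678, -0.00145052]), 'finger_force': 0.0, 'width': 0.019380468342042954}
```

Run:
```python
from h import *
p,d=snapshot("wrist"); P,u,v=cloud("wrist",d); rgb=p[v,u].astype(int)
k=(abs(P[:,0]-.439)<.05)&(abs(P[:,1]+.338)<.02)
Q=P[k]; C=rgb[k]
for z in np.arange(.044,.08,.003):
    s=(Q[:,2]>=z)&(Q[:,2]<z+.003); q=Q[s]
    if len(q)>2: print(round(z,3),len(q),q.min(0)[:2].round(3),q.max(0)[:2].round(3),C[s].mean(0).round())
k=(abs(P[:,0]-.439)<.04)&(abs(P[:,1]+.338)<.02); print("rows/cols",v[k&(P[:,2]>.066)].min())
save("w4.png",cv2.resize(p[180:420,180:380],(500,600),interpolation=cv2.INTER_CUBIC))
```

```text
0.044 10 [ 0.412 -0.358] [ 0.466 -0.328] [107.  77.  52.]
0.047 2938 [ 0.412 -0.358] [ 0.466 -0.318] [104.  72.  46.]
0.05 50 [ 0.414 -0.358] [ 0.465 -0.32 ] [103.  72.  45.]
0.068 18 [ 0.424 -0.348] [ 0.449 -0.345] [98. 77. 62.]
0.071 39 [ 0.422 -0.348] [ 0.454 -0.345] [94. 83. 73.]
0.074 86 [ 0.417 -0.349] [ 0.457 -0.337] [92. 80. 71.]
0.077 105 [ 0.416 -0.348] [ 0.459 -0.329] [94. 82. 73.]
0.08 83 [ 0.417 -0.348] [ 0.459 -0.345] [103.  95.  88.]
rows/cols 238
```

View pics/w4.png

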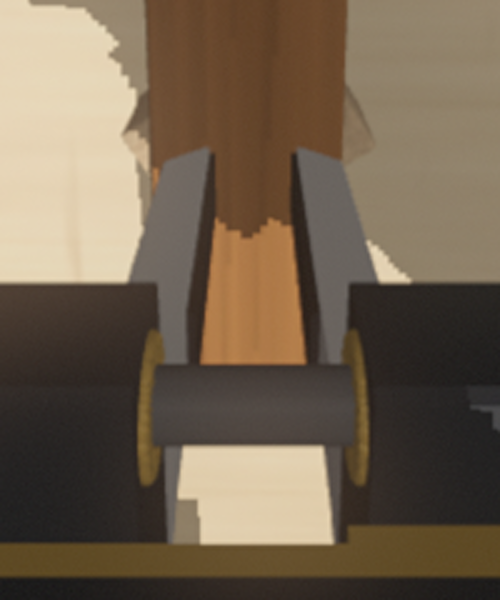

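The wrist crop shows both fingertips (220,150) and (300,150) above the board, so they are higher than the spec implies. I'll reopen and measure tip height against opening.

Call:
move_arm --steps '[0,0,0,0,0,0.02,0.7,0,0,0,0,0,0.02,0.7,0,0,0,0,0,0.02,0.7,0,0,0,0,0,0.02,0.7,0,0,0,0,0,0.02,0.7,0,0,0,0,0,0.02,0.7]'

```text
time: 6.6
tool_pos: [0.4387, -0.3377, 0.0738]
ee_rot: [3.141, 0.001, -1.532]
wrist_force: [-0.4, -0.5, -0.3]
width: 0.063
finger_force: 0.0
```

```bash
cat >> h.py <<'E'
def tips(c):
    p,d=snapshot(c); P,u,v=cloud(c,d); o=get_obs(); T=np.array(o["tool_pos"]); Rt=R.from_euler("xyz",o["ee_rot"]).as_matrix()
    L=(P-T)@Rt*1000; rgb=p[v,u].astype(int)
    k=(abs(L[:,0])<12)&(abs(L[:,1])<70)&(L[:,2]<30)&(L[:,2]>-40)&(abs(rgb[:,0]-rgb[:,2])<45)
    for sgn in (-1,1):
        q=L[k&(sgn*L[:,1]>0)&(abs(L[:,1])>5)]
        h=np.histogram(q[:,2],np.arange(-40,31,4)); 
        print(c,sgn,"z hist",list(zip(h[1][:-1].astype(int),h[0])))
        e=q[q[:,2]>q[:,2].max()-4] if len(q) else q
    print("width",o["width"],T)
    return L,rgb
E
python3 - <<'E'
from h import *
tips("wrist"); tips("side"); tips("scene")
E
```

```text
wrist -1 z hist [(np.int64(-40), np.int64(105)), (np.int64(-36), np.int64(91)), (np.int64(-32), np.int64(101)), (np.int64(-28), np.int64(82)), (np.int64(-24), np.int64(65)), (np.int64(-20), np.int64(50)), (np.int64(-16), np.int64(15)), (np.int64(-12), np.int64(0)), (np.int64(-8), np.int64(0)), (np.int64(-4), np.int64(0)), (np.int64(0), np.int64(0)), (np.int64(4), np.int64(0)), (np.int64(8), np.int64(0)), (np.int64(12), np.int64(0)), (np.int64(16), np.int64(0)), (np.int64(20), np.int64(0)), (np.int64(24), np.int64(8))]
wrist 1 z hist [(np.int64(-40), np.int64(103)), (np.int64(-36), np.int64(97)), (np.int64(-32), np.int64(92)), (np.int64(-28), np.int64(84)), (np.int64(-24), np.int64(73)), (np.int64(-20), np.int64(49)), (np.int64(-16), np.int64(17)), (np.int64(-12), np.int64(0)), (np.int64(-8), np.int64(0)), (np.int64(-4), np.int64(0)), (np.int64(0), np.int64(0)), (np.int64(4), np.int64(0)), (np.int64(8), np.int64(0)), (np.int64(12), np.int64(0)), (np.int64(16), np.int64(0)), (np.int64(20), np.int64(0)), (np.int64(24), np.int64(0))]
width 0.06474154001846258 [ 0.43875597 -0.33776555  0.
[... 1511 characters left out ...]
), (np.int64(12), np.int64(0)), (np.int64(16), np.int64(0)), (np.int64(20), np.int64(15)), (np.int64(24), np.int64(42))]
scene 1 z hist [(np.int64(-40), np.int64(9)), (np.int64(-36), np.int64(10)), (np.int64(-32), np.int64(7)), (np.int64(-28), np.int64(8)), (np.int64(-24), np.int64(5)), (np.int64(-20), np.int64(0)), (np.int64(-16), np.int64(0)), (np.int64(-12), np.int64(0)), (np.int64(-8), np.int64(0)), (np.int64(-4), np.int64(0)), (np.int64(0), np.int64(0)), (np.int64(4), np.int64(0)), (np.int64(8), np.int64(0)), (np.int64(12), np.int64(0)), (np.int64(16), np.int64(0)), (np.int64(20), np.int64(2)), (np.int64(24), np.int64(18))]
width 0.06536342544073839 [ 0.43887681 -0.33788372  0.07416142]
```

Every camera puts the tips about 14 mm behind the reported TCP, the opposite of what the spec says. I'll redo the grasp using the measured geometry.

Call:
move_arm --steps '[0,0,0,0,0,-0.025,0.75,0,0,0,0,0,-0.04,0.75,0,0,0,0,0,-0.046,0.75,0,0,0,0,0,-0.046,0.75,0,0,0,0,0,-0.046,0.75]'

```text
time: 7.25
tool_pos: [0.4393, -0.3383, 0.0289]
ee_rot: [-3.141, -0.0, -1.532]
wrist_force: [0.2, -0.0, 0.7]
width: 0.0703
finger_force: 0.0
```

Call:
move_arm --steps '[0,0,0,0,0,0,0.4,0,0,0,0,0,0,0.4,0,0,0,0,0,0,0.4,0,0,0,0,0,0,0.4,0,0,0,0,0,0,0.4]'

```text
time: 7.75
tool_pos: [0.4395, -0.3384, 0.0294]
ee_rot: [-3.14, -0.001, -1.532]
wrist_force: [-0.1, -0.1, 3.0]
width: 0.0534
finger_force: 30.0
```

```bash
cat > g.py <<'E'
from h import *
O=np.array([.4748,-.0343,.1405]); PSI=np.radians(4.1)
F=R.from_euler("ZY",[PSI,-np.pi/6]).as_matrix()
RT=np.c_[F[:,1],F[:,0],-F[:,2]]   # tool axes: x=board y, y=uphill, z=-n
def tcp(local_mm,back_mm=10.6): return O+F@(np.array(local_mm)/1000)+RT[:,2]*back_mm/1000
def rel(local,back=10.6):
    o=get_obs(); T=np.array(o["tool_pos"]); Rc=R.from_euler("xyz",o["ee_rot"])
    print("rotvec",(R.from_matrix(RT)*Rc.inv()).as_rotvec().round(4),"shift",(tcp(local,back)-T).round(4))
    print(" tcp in nailed frame",((T-O)@F*1000).round(1), "board origin", ((T-RT[:,2]*back/1000-O)@F*1000).round(1))
    print(" force in frame",(np.array(o["wrist_force"])@F).round(1))
E
python3 - <<'E'
from g import *
print(tcp([45,0,40]),tcp([44,0,12]),tcp([40,0,9])); rel([45,0,40]); print("uphill",F[:,0].round(4),"n",F[:,2].round(4))
E
```

```text
[ 0.49900903 -0.03256468  0.18846115] [ 0.51210939 -0.03162563  0.16371244] [ 0.51015031 -0.03176606  0.15911436]
rotvec [ 0.8057  0.0427 -3.0036] shift [0.0595 0.3058 0.1591]
 tcp in nailed frame [-104.9 -300.8  -67.8] board origin [-104.9 -300.8  -57.2]
 force in frame [ 1.4 -0.1  2.7]
uphill [0.8638 0.0619 0.5   ] n [-0.4987 -0.0357  0.866 ]
```

Call:
move_arm --steps '[0,0,0,0,0,0.03,0.4,0,0,0,0,0,0.08,0.4,0,0,0.14,0,0.01,0.13,0.4,0,0,0.28,0,0.03,0.18,0.4,0,0,0.42,0,0.05,0.23,0.4,0,0,0.56,0,0.08,0.28,0.4,0,0,0.7,0,0.12,0.32,0.4,0,0,0.84,0,0.16,0.34,0.4,0,0,0.98,0,0.2,0.34,0.4,0,0,1.12,0,0.24,0.34,0.4,0,0,1.26,0,0.27,0.34,0.4,0,0,1.4,0,0.3,0.34,0.4]'

```text
time: 8.95
tool_pos: [0.4386, -0.0364, 0.3684]
ee_rot: [3.141, 0.0, -0.126]
wrist_force: [1.0, -0.1, -0.3]
width: 0.0536
finger_force: 30.0
```

Call:
move_arm --steps '[0,0,0.148,0.005,0,0,0.4,0,0,0.296,0.01,0,0,0.4,0,0,0.444,0.015,0,0,0.4,0,0,0.592,0.02,0,0,0.4,0,0,0.74,0.025,0,0,0.4,0,0,0.888,0.03,0,0,0.4,0,0,1.036,0.03,0,0,0.4,0,0,1.184,0.03,0,0,0.4,0,0,1.332,0.03,0,0,0.4,0,0,1.48,0.03,0,0,0.4,0,0,1.628,0.03,0,0,0.4,0,0,1.768,0.03,0,0,0.4]'

```text
time: 10.15
tool_pos: [0.4688, -0.038, 0.3679]
ee_rot: [-3.14, -0.0, 1.642]
wrist_force: [0.4, -0.4, 0.6]
width: 0.0528
finger_force: 30.0
```

Call:
move_arm --steps '[0.009,-0.13,0,0,0,-0.03,0.4,0.019,-0.26,0,0,0,-0.06,0.4,0.028,-0.39,0,0,0,-0.09,0.4,0.0374,-0.5222,0,0,0,-0.1,0.4,0.0374,-0.5222,0,0,0,-0.1,0.4,0.0374,-0.5222,0,0,0,-0.1,0.4]'

```text
time: 10.75
tool_pos: [0.4686, -0.0383, 0.2688]
ee_rot: [2.619, -0.003, 1.635]
wrist_force: [1.9, -0.2, -0.1]
width: 0.0536
finger_force: 30.0
```

Run:
```python
from g import *
rel([45,0,40]); print(get_obs()["joint_positions"].round(2))
p,d=snapshot("wrist"); P,u,v=cloud("wrist",d); L=(P-O)@F*1000
o=get_obs(); T=np.array(o["tool_pos"]); Rt=R.from_euler("xyz",o["ee_rot"]).as_matrix(); B=(P-T)@Rt*1000
k=(abs(B[:,2]+19.6)<6)&(abs(B[:,0])<110)&(abs(B[:,1])<40)
rgb=p[v,u].astype(int); k&=(rgb[:,0]-rgb[:,2]>25)
print("board in tool", k.sum(), np.percentile(B[k],[1,50,99],axis=0).round(1))
for c in ["side","scene"]:
    p2,d=snapshot(c); P,u,v=cloud(c,d); B=(P-T)@Rt*1000; rgb=p2[v,u].astype(int)
    k=(abs(B[:,2]+19.6)<5)&(abs(B[:,0])<110)&(abs(B[:,1])<40)&(rgb[:,0]-rgb[:,2]>25); 
    if k.sum()>20: print(c,k.sum(),np.percentile(B[k],[1,50,99],axis=0).round(1))
save("w5.png",np.hstack([cv2.resize(p,(400,300)),cv2.resize(snapshot("side")[0],(400,300))]))
```

```text
rotvec [-0.0029 -0.0008  0.0069] shift [ 0.0304  0.0057 -0.0804]
 tcp in nailed frame [ 58.6  -3.5 114.4] board origin [ 58.6  -3.5 125. ]
 force in frame [ 1.6 -0.4 -1.1]
[-0.37 -0.52  1.81  0.22  1.38 -0.43]
board in tool 21040 [[-86.5 -28.4 -21.7]
 [ 26.9  -1.7 -20.2]
 [ 88.8  24.4 -18.7]]
side 1135 [[-90.2 -28.8 -22.7]
 [-20.9  -0.6 -20.5]
 [ 86.9  24.4 -15.9]]
scene 1698 [[-91.6 -25.8 -23.9]
 [-18.    0.  -20.3]
 [ 85.7  26.9 -16.1]]
```

View pics/w5.png

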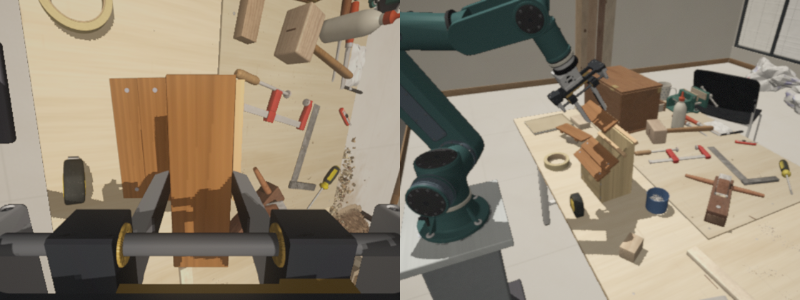

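Call:
move_arm --steps '[-0.001,0,0.005,0.012,0.002,-0.03,0.4,-0.001,0,0.005,0.025,0.005,-0.06,0.4,-0.001,0,0.005,0.033,0.007,-0.08,0.4,-0.001,0,0.005,0.038,0.0072,-0.093,0.4,-0.001,0,0.005,0.038,0.0072,-0.093,0.4,-0.001,0,0.005,0.038,0.0072,-0.093,0.4]'

```text
time: 11.55
tool_pos: [0.5085, -0.0309, 0.1771]
ee_rot: [2.617, -0.002, 1.642]
wrist_force: [-1.0, 0.5, -0.4]
width: 0.0534
finger_force: 30.0
```

```bash
cat >> g.py <<'E'
def ends(c,zs,xr=(-25,100)):
    """brown points per height layer in the nailed frame: x and y extents and yaw"""
    p,d=snapshot(c); P,u,v=cloud(c,d); L=(P-O)@F*1000; rgb=p[v,u].astype(int)
    br=(rgb[:,0]-rgb[:,2]>25)&(rgb[:,0]-rgb[:,2]>.33*rgb[:,0])
    for n,(z,x0,x1) in zs.items():
        k=br&(abs(L[:,2]-z)<3)&(L[:,0]>x0)&(L[:,0]<x1)&(abs(L[:,1])<110); q=L[k]
        if len(q)<40: print(c,n,len(q)); continue
        # end positions as function of x: bins
        c0,s,a=cv2.minAreaRect(q[:,:2].astype(np.float32))
        w=np.linalg.lstsq(np.c_[q[:,:2],np.ones(len(q))],q[:,2],rcond=None)[0]
        print(c,n,len(q),"c",np.round(c0,1),"s",np.round(s,1),"a",round(a,1),"y",np.percentile(q[:,1],[.5,99.5]).round(1),"x",np.percentile(q[:,0],[1,99]).round(1),"z",np.median(q[:,2]).round(1),"tilt",w[:2].round(3))
E
python3 - <<'E'
from g import *
rel([45,1,25],11.3); 
for c in ["wrist","side","scene"]: ends(c,dict(nailed=(9,-30,15),lap=(34,10,80)))
E
```

```text
rotvec [-0.0019  0.0008 -0.0001] shift [-0.0017 -0.0001 -0.0023]
 tcp in nailed frame [47.6  1.  14.8] board origin [47.6  1.  26.1]
 force in frame [-1.   0.6  0.1]
wrist nailed 9936 c [-6.1 10.8] s [ 42.2 157.8] a 0.0 y [-64.8  89.1] x [-26.   14.6] z 9.8 tilt [0.002 0.001]
wrist lap 20714 c [43.5  0.8] s [179.9  63. ] a 89.9 y [-87.1  90.1] x [19.6 72.2] z 35.6 tilt [ 0.001 -0.   ]
side nailed 847 c [-5.7  0. ] s [ 41.5 182.5] a 0.5 y [-90.3  88.9] x [-26.4  14.3] z 9.4 tilt [0.013 0.001]
side lap 914 c [46.1  0.9] s [ 54.7 183.4] a 0.1 y [-89.9  88.6] x [19.2 72.1] z 35.5 tilt [0.005 0.001]
scene nailed 837 c [-5.3 -3.3] s [ 40.4 181.1] a 0.1 y [-92.6  81.7] x [-24.9  14.8] z 8.8 tilt [0.002 0.003]
scene lap 1172 c [47.2 -6.7] s [170.9  54.3] a 89.8 y [-91.4  75.2] x [20.7 73.5] z 34.9 tilt [ 0.002 -0.   ]
```

Call:
move_arm --steps '[0,0,0,0.003,0,-0.0065,0.4,0,0,0,0.0057,0,-0.0129,0.4,0,0,0,0.0057,0,-0.0129,0.4,0,0,0,0.0057,0,-0.0129,0.4]'

```text
time: 12.1
tool_pos: [0.5125, -0.0307, 0.162]
ee_rot: [2.619, -0.003, 1.642]
wrist_force: [0.1, 0.4, -0.6]
width: 0.0535
finger_force: 30.0
```

Run:
```python
from g import *
rel([44,0,9],11.3); 
for c in ["wrist","side"]: ends(c,dict(nailed=(9,-30,15),lap=(21,10,80)))
```

```text
rotvec [-0.0026 -0.0011  0.0008] shift [ 0.0015 -0.0008 -0.0015]
 tcp in nailed frame [43.5  0.9 -0.3] board origin [43.5  0.9 11. ]
 force in frame [-0.2  0.4 -0.6]
wrist nailed 10587 c [-6.7  0.3] s [ 40.7 178.8] a 0.1 y [-87.4  89.6] x [-25.9  13. ] z 9.6 tilt [0.    0.001]
wrist lap 20960 c [42.   0.7] s [179.9  54.6] a 89.9 y [-87.1  90.1] x [15.5 68.2] z 20.2 tilt [-0.     0.001]
side nailed 784 c [-5.9  1.3] s [ 41.4 184.7] a 0.2 y [-89.9  89.3] x [-26.3  14. ] z 9.4 tilt [0.002 0.002]
side lap 1019 c [41.7 -0.2] s [181.2  54.6] a 89.7 y [-89.   88.7] x [15.4 68.1] z 20.5 tilt [0.003 0.001]
```

Call:
move_arm --steps '[0,0,0,0.0013,0,0.0008,0.4,0,0,0,0.002,0,-0.0004,0.4,0,0,0,0.0025,0,-0.0012,0.4,0,0,0,0.0028,0,-0.0018,0.4,0,0,0,0.0028,0,-0.0018,0.4]'

```text
time: 12.7
tool_pos: [0.5154, -0.0309, 0.1617]
ee_rot: [2.618, -0.002, 1.642]
wrist_force: [-5.1, 0.1, 4.0]
width: 0.0535
finger_force: 30.0
```

Run:
```python
from g import *
rel([44,0,9],11.3); 
for c in ["wrist","side"]: ends(c,dict(nailed=(9,-30,15),lap=(18.5,10,80)))
```

```text
rotvec [-0.0018 -0.0001  0.0004] shift [-0.0014 -0.0006 -0.0012]
 tcp in nailed frame [45.8  0.5 -2. ] board origin [45.8  0.5  9.3]
 force in frame [-2.4  0.5  6. ]
wrist nailed 11397 c [-6.  -0.2] s [ 42.3 180.1] a 0.1 y [-87.5  89.3] x [-26.2  14.6] z 9.4 tilt [-0.     0.002]
wrist lap 20997 c [40.7  0.4] s [180.   61.5] a 89.9 y [-87.5  89.8] x [17.5 70.2] z 18.3 tilt [-0.001  0.002]
side nailed 816 c [-6.1 -0.2] s [ 41.5 182.3] a 0.2 y [-90.6  88.1] x [-26.3  14.1] z 9.4 tilt [0.004 0.002]
side lap 1030 c [43.8 -0.7] s [183.2  54.9] a 89.7 y [-89.7  88.3] x [17.4 70.2] z 18.4 tilt [0.002 0.001]
```

Flat contact at about 6 N. Now I'll slide it down the slope to the hook.

Call:
move_arm --steps '[0,0,0,-0.0009,-0.0001,-0.0005,0.4,0,0,0,-0.0018,-0.0001,-0.001,0.4,0,0,0,-0.0026,-0.0002,-0.0015,0.4,0,0,0,-0.0035,-0.0002,-0.002,0.4,0,0,0,-0.0035,-0.0002,-0.002,0.4]'

```text
time: 13.3
tool_pos: [0.5131, -0.0313, 0.1604]
ee_rot: [2.615, -0.001, 1.641]
wrist_force: [-0.6, 0.6, 5.0]
width: 0.053
finger_force: 30.0
```

Run:
```python
from g import *
rel([44,0,9],11.3); 
for c in ["wrist","side"]: ends(c,dict(nailed=(9,-30,15),lap=(18.5,10,80)))
```

```text
rotvec [-0.0014  0.0033  0.001 ] shift [ 0.0009 -0.0002  0.0001]
 tcp in nailed frame [43.2  0.2 -1.9] board origin [43.2  0.2  9.4]
 force in frame [2.  0.6 4.6]
wrist nailed 10802 c [-7.2  0.1] s [178.9  40.6] a 90.0 y [-87.3  89.4] x [-26.2  12.6] z 9.4 tilt [0.001 0.002]
wrist lap 20974 c [41.3 -0.1] s [180.3  54.8] a 89.9 y [-87.9  89.5] x [14.8 67.5] z 18.4 tilt [0.002 0.002]
side nailed 787 c [-6.3 -0.4] s [ 41.2 183.5] a 0.3 y [-90.6  89.1] x [-26.3  14. ] z 9.4 tilt [0.005 0.002]
side lap 1033 c [41.1 -0.7] s [182.2  54.2] a 89.9 y [-90.2  86.9] x [14.8 67.7] z 18.5 tilt [0.002 0.001]
```

Call:
move_arm --steps '[0,0,0,-0.0009,-0.0001,-0.0005,0.4,0,0,0,-0.0017,-0.0001,-0.001,0.4,0,0,0,-0.0026,-0.0002,-0.0015,0.4,0,0,0,-0.0026,-0.0002,-0.0015,0.4]'

```text
time: 13.8
tool_pos: [0.5121, -0.0315, 0.16]
ee_rot: [2.61, -0.001, 1.641]
wrist_force: [7.3, 0.2, 3.9]
width: 0.0532
finger_force: 30.0
```

Run:
```python
from g import *
rel([44,0,9],11.3); 
for c in ["wrist","side"]: ends(c,dict(nailed=(9,-30,15),lap=(18.5,10,80)))
```

```text
rotvec [-0.0013  0.0078  0.0009] shift [0.0018 0.     0.0005]
 tcp in nailed frame [42.2  0.1 -1.8] board origin [42.2  0.1  9.5]
 force in frame [ 8.3 -0.3 -0.3]
wrist nailed 10487 c [-7.5  0.4] s [ 39.2 179. ] a 0.3 y [-87.5  89.3] x [-26.3  11.5] z 9.4 tilt [0.001 0.002]
wrist lap 20894 c [40.4  0.5] s [ 54.8 179.7] a 0.2 y [-87.2  89.4] x [13.7 66.4] z 18.5 tilt [0.008 0.002]
side nailed 769 c [-8.1 -0.2] s [ 41. 183.] a 1.7 y [-91.3  88.5] x [-26.4  13.5] z 9.5 tilt [0.001 0.002]
side lap 1044 c [40.2 -0.4] s [ 54.7 183. ] a 0.5 y [-90.3  87.6] x [14.  66.5] z 18.7 tilt [0.008 0.003]
```

Hooked: an 8 N reaction up the slope and the board at x≈40. Releasing and backing off along the normal.

Call:
move_arm --steps '[0,0,0,0.0005,0,0.0003,0.75,0,0,0,0.0005,0,0.0003,0.75,0,0,0,0.0005,0,0.0003,0.75,0,0,0,0.0005,0,0.0003,0.75,0,0,0,-0.005,0,0.009,0.75,0,0,0,-0.02,-0.001,0.035,0.75,0,0,0,-0.04,-0.003,0.07,0.75,0,0,0,-0.05,-0.004,0.11,0.75,0,0,0,-0.05,-0.004,0.13,0.75]'

```text
time: 14.8
tool_pos: [0.4591, -0.0356, 0.2929]
ee_rot: [2.611, 0.001, 1.641]
wrist_force: [0.0, -0.0, 0.0]
width: 0.0708
finger_force: 0.0
```

Run:
```python
from g import *
rel([44,0,9],11.3); 
for c in ["wrist","side","scene"]: ends(c,dict(nailed=(9,-30,13),lap=(18.5,10,80)))
save("w6.png",np.hstack([cv2.resize(snapshot("wrist")[0],(400,300)),cv2.resize(snapshot("scene")[0][150:270,220:380],(400,300))]))
```

```text
rotvec [0.0005 0.0066 0.0015] shift [ 0.0549  0.0041 -0.1324]
 tcp in nailed frame [ 62.5  -0.2 139.9] board origin [ 62.5  -0.2 151.2]
 force in frame [ 0. -0.  0.]
wrist nailed 4338 c [-5.6 -0.4] s [179.   37.1] a 90.0 y [-87.6  89. ] x [-23.2  12.7] z 10.9 tilt [ 0.005 -0.   ]
wrist lap 8000 c [43.1 -0.7] s [ 54.1 179.2] a 0.2 y [-87.8  88.8] x [16.8 69.3] z 20.1 tilt [ 0.003 -0.   ]
side nailed 813 c [-6.8 -0. ] s [ 39.8 181.7] a 0.4 y [-90.3  89. ] x [-26.3  12.4] z 9.5 tilt [-0.005  0.001]
side lap 1109 c [40.3 -0.5] s [ 54.4 183.6] a 0.2 y [-90.5  88.5] x [13.8 66.7] z 18.4 tilt [0.001 0.001]
scene nailed 983 c [-6.3 -2.3] s [ 38.8 182.7] a 0.3 y [-92.2  87. ] x [-25.   12.6] z 8.7 tilt [-0.001  0.002]
scene lap 1409 c [41.6 -1.9] s [ 54.  181.7] a 0.1 y [-92.   87.9] x [15.2 67.9] z 17.9 tilt [-0.001  0.001]
```

View pics/w6.png

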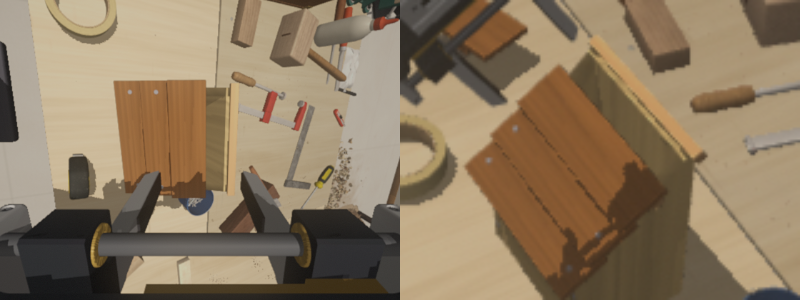

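The lap board is down and hung: 40.1 mm exposed, ends in line, flat, with its lower edge at about (170,140) in the wrist half of the picture. Next is the ridge board, which needs a regrasp because the wrist can't turn the full half turn from there.

Call:
move_arm --steps '[-0.009,0.13,0,0,0.01,0.04,1,-0.019,0.26,0,0,0.03,0.08,1,-0.028,0.39,0,0,0.06,0.09,1,-0.038,0.53,0,0,0.1,0.09,1,-0.038,0.53,0,0.01,0.14,0.09,1,-0.038,0.53,0,0.02,0.18,0.09,1]'

```text
time: 15.65
tool_pos: [0.4802, 0.1468, 0.3732]
ee_rot: [-3.126, -0.001, 1.641]
wrist_force: [-0.1, -1.2, -0.2]
width: 0.0939
finger_force: 0.0
```

Call:
move_arm --steps '[0,0,0.09,0.01,0.045,0,1,0,0,0.18,0.02,0.09,-0.01,1,0,0,0.269,0.03,0.135,-0.05,1,0,0,0.269,0.035,0.18,-0.09,1,0,0,0.269,0.036,0.19,-0.13,1,0,0,0.269,0.036,0.19,-0.13,1,0,0,0.269,0.036,0.19,-0.13,1]'

```text
time: 16.35
tool_pos: [0.5137, 0.3342, 0.2429]
ee_rot: [-3.125, 0.0, 1.911]
wrist_force: [0.6, -0.1, 0.7]
width: 0.0941
finger_force: 0.0
```

Run:
```python
from g import *
o=get_obs(); print(o["tool_pos"],o["ee_rot"],o["joint_positions"].round(2))
b=(.40,.64,.2,.48,.043)
board("wrist",b,.006); board("side",b); board("scene",b)
```

```text
[0.51374644 0.33415854 0.24288755] [-3.12471448e+00  2.45246135e-04  1.91065817e+00] [0.48 0.24 1.09 0.   1.83 0.14]
wrist 6984 (array([518. , 338.1]), array([ 69.5, 179.5]), 20.2) 0.0463
side 536 (array([514.2, 335. ]), array([ 71. , 182.1]), 19.8) 0.0428
scene 901 (array([515.6, 334.5]), array([ 70.7, 182.7]), 19.7) 0.0426
```

Call:
move_arm --steps '[0.0055,-0.0157,0,0.001,0.001,-0.05,1,0.0055,-0.0157,0,0.001,0.001,-0.05,1,0.0055,-0.0157,0,0.001,0.001,-0.05,1]'

```text
time: 16.8
tool_pos: [0.5164, 0.3348, 0.1982]
ee_rot: [3.134, -0.001, 1.908]
wrist_force: [-0.3, 0.0, -0.0]
width: 0.0938
finger_force: 0.0
```

Run:
```python
from g import *
o=get_obs(); print(o["tool_pos"],o["ee_rot"],o["joint_positions"].round(2))
b=(.40,.64,.2,.48,.043)
board("wrist",b,.006)
```

```text
[0.51641966 0.33475874 0.19820797] [ 3.13351157e+00 -1.34334480e-03  1.90836978e+00] [0.48 0.23 1.2  0.   1.71 0.15]
wrist 8695 (array([518. , 339.3]), array([ 68.7, 179.8]), 20.4) 0.0457
```

Call:
move_arm --steps '[-0.0024,0.007,0.006,0,0.001,-0.05,1,-0.0024,0.007,0.006,0,0.001,-0.1,1,-0.0024,0.007,0.006,0,0.001,-0.15,1,-0.0024,0.007,0.006,0,0.001,-0.17,1,-0.0024,0.007,0.006,0,0.001,-0.175,1,-0.0024,0.007,0.006,0,0.001,-0.175,1,-0.0024,0.007,0.006,0,0.001,-0.175,1]'

```text
time: 17.55
tool_pos: [0.5198, 0.3384, 0.027]
ee_rot: [3.132, -0.003, 1.915]
wrist_force: [-0.6, -0.0, 0.1]
width: 0.0936
finger_force: 0.0
```

Call:
move_arm --steps '[0,0,0,0,0,0,0.5,0,0,0,0,0,0,0.5,0,0,0,0,0,0,0.5,0,0,0,0,0,0,0.5,0,0,0,0,0,0,0.5]'

```text
time: 18.05
tool_pos: [0.5167, 0.337, 0.023]
ee_rot: [3.139, -0.002, 1.916]
wrist_force: [-0.2, -0.1, 2.6]
width: 0.0672
finger_force: 30.0
```

Call:
move_arm --steps '[0,0,0,0,0,0.025,0.5,0,0,-0.14,0,0,0.03,0.5,0,0,-0.28,0,0,0.03,0.5,0,0,-0.42,0,0,0.03,0.5,0,0,-0.56,0,0,0.03,0.5,0,0,-0.69,0,0,0.03,0.5,0,0,-0.69,0,0,0.03,0.5,0,0,-0.69,0,0,0.015,0.5,0,0,-0.69,0,0,0.005,0.5,0,0,-0.69,0,0,0.002,0.5,0,0,-0.69,0,0,0.001,0.5,0,0,-0.69,0,0,0.001,0.5]'

```text
time: 19.25
tool_pos: [0.5159, 0.3366, 0.0228]
ee_rot: [3.141, -0.001, 1.226]
wrist_force: [-1.1, 0.8, 1.1]
width: 0.0674
finger_force: 30.0
```

Release, rise, and turn to the opposite grasp.

Call:
move_arm --steps '[0,0,0,0,0,0,1,0,0,0,0,0,0,1,0,0,0,0,0,0,1,0,0,0,0,0,0.04,1,0,0,0.148,0,0,0.09,1,0,0,0.296,0,0,0.14,1,0,0,0.444,0,0,0.17,1,0,0,0.592,0,0,0.17,1,0,0,0.74,0,0,0.17,1,0,0,0.888,0,0,0.17,1,0,0,1.036,0,0,0.17,1,0,0,1.184,0,0,0.17,1]'

```text
time: 20.45
tool_pos: [0.5165, 0.3368, 0.1932]
ee_rot: [3.14, -0.002, 2.416]
wrist_force: [-0.1, 0.4, 0.7]
width: 0.0939
finger_force: 0.0
```

Call:
move_arm --steps '[0,0,0.148,0,0,0,1,0,0,0.296,0,0,0,1,0,0,0.444,0,0,0,1,0,0,0.592,0,0,0,1,0,0,0.74,0,0,0,1,0,0,0.888,0,0,0,1,0,0,1.036,0,0,0,1,0,0,1.184,0,0,0,1,0,0,1.332,0,0,0,1,0,0,1.48,0,0,0,1,0,0,1.628,0,0,0,1,0,0,1.776,0,0,0,1]'

```text
time: 21.65
tool_pos: [0.5165, 0.3368, 0.1932]
ee_rot: [3.14, -0.002, -2.091]
wrist_force: [0.9, 0.0, 0.2]
width: 0.094
finger_force: 0.0
```

Run:
```python
from g import *
o=get_obs(); print(o["tool_pos"],o["ee_rot"],o["joint_positions"].round(2))
b=(.40,.64,.2,.48,.043)
board("wrist",b,.006); board("side",b); board("scene",b)
```

```text
[0.51652657 0.33682905 0.19315632] [ 3.14025242e+00 -1.50018433e-03 -2.09135817e+00] [ 0.49  0.24  1.19  0.    1.71 -2.14]
wrist 8933 (array([513.8, 336.3]), array([180.2,  68.1]), 70.9) 0.0426
side 542 (array([512.9, 334.4]), array([184.6,  66.9]), 69.6) 0.0427
scene 894 (array([514.2, 333.5]), array([185.6,  67.9]), 70.7) 0.0426
```

Call:
move_arm --steps '[0,0,0.1,-0.001,-0.001,-0.03,1,0,0,0.187,-0.0025,-0.0012,-0.07,1,0,0,0.187,-0.0025,-0.0012,-0.12,1,0,0,0.187,-0.0025,-0.0012,-0.155,1,0,0,0.187,-0.0025,-0.0012,-0.168,1,0,0,0.187,-0.0025,-0.0012,-0.17,1,0,0,0.187,-0.0025,-0.0012,-0.17,1,0,0,0.187,-0.0025,-0.0012,-0.17,0.5,0,0,0.187,-0.0025,-0.0012,-0.17,0.5,0,0,0.187,-0.0025,-0.0012,-0.17,0.5,0,0,0.187,-0.0025,-0.0012,-0.17,0.5,0,0,0.187,-0.0025,-0.0012,-0.17,0.5]'

```text
time: 23.0
tool_pos: [0.5146, 0.3359, 0.0245]
ee_rot: [-3.142, -0.0, -1.911]
wrist_force: [-0.7, -1.5, 3.8]
width: 0.0669
finger_force: 30.0
```

Call:
move_arm --steps '[0,0,0,0,0,0.03,0.5,0,0,-0.05,0,0,0.08,0.5,0,0,-0.19,0,0,0.13,0.5,0,0,-0.33,0,0,0.18,0.5,0,0,-0.47,0,-0.01,0.23,0.5,0,0,-0.61,0,-0.02,0.28,0.5,0,0,-0.75,0,-0.04,0.32,0.5,0,0,-0.89,0,-0.07,0.35,0.5,0,0,-1.03,-0.005,-0.11,0.35,0.5,0,0,-1.17,-0.01,-0.15,0.35,0.5,0,0,-1.31,-0.015,-0.19,0.35,0.5,0,0,-1.45,-0.02,-0.23,0.35,0.5]'

```text
time: 24.2
tool_pos: [0.4933, 0.1042, 0.3729]
ee_rot: [3.14, -0.002, 2.917]
wrist_force: [-0.3, -0.3, -0.2]
width: 0.0671
finger_force: 30.0
```

Call:
move_arm --steps '[0,0,-0.14,-0.025,-0.04,0,0.5,0,0,-0.28,-0.025,-0.08,0,0.5,0,0,-0.42,-0.025,-0.11,0,0.5,0,0,-0.56,-0.025,-0.14,0,0.5,0,0,-0.7,-0.025,-0.14,0,0.5,0,0,-0.84,-0.025,-0.14,0,0.5,0,0,-0.98,-0.025,-0.14,0,0.5,0,0,-1.12,-0.025,-0.14,0,0.5,0,0,-1.26,-0.025,-0.14,0,0.5,0,0,-1.28,-0.025,-0.14,0,0.5,0,0,-1.28,-0.025,-0.14,0,0.5]'

```text
time: 25.3
tool_pos: [0.4688, -0.0344, 0.373]
ee_rot: [3.141, -0.002, 1.645]
wrist_force: [0.3, -0.1, -1.5]
width: 0.0673
finger_force: 30.0
```

Call:
move_arm --steps '[0.009,-0.13,0,0,0,0,0.5,0.019,-0.26,0,0,0,0,0.5,0.028,-0.39,0,0,0,-0.02,0.5,0.0374,-0.5222,0,0,0,-0.04,0.5,0.0374,-0.5222,0,0,0,-0.05,0.5,0.0374,-0.5222,0,0,0,-0.05,0.5]'

```text
time: 25.9
tool_pos: [0.4677, -0.0344, 0.3214]
ee_rot: [2.621, -0.002, 1.643]
wrist_force: [0.9, -0.4, -0.2]
width: 0.0669
finger_force: 30.0
```

Run:
```python
from g import *
rel([93,0,55],9.5); o=get_obs(); print(o["joint_positions"].round(2))
T=np.array(o["tool_pos"]); Rt=R.from_euler("xyz",o["ee_rot"]).as_matrix()
for c in ["wrist","side","scene"]:
    p2,d=snapshot(c); P,u,v=cloud(c,d); B=(P-T)@Rt*1000; rgb=p2[v,u].astype(int)
    k=(abs(B[:,2]+18.5)<6)&(abs(B[:,0])<110)&(abs(B[:,1])<45)&(rgb[:,0]-rgb[:,2]>25); 
    if k.sum()>20: print(c,k.sum(),np.percentile(B[k],[1,50,99],axis=0).round(1).tolist())
```

```text
rotvec [-0.0015 -0.0026 -0.0011] shift [ 0.0647  0.0043 -0.095 ]
 tcp in nailed frame [ 84.3   0.4 160.2] board origin [ 84.3   0.4 169.7]
 force in frame [ 0.6 -0.4 -0.6]
[-0.36 -0.5   1.69  0.21  1.48 -0.4 ]
wrist 26185 [[-87.3, -32.0, -22.6], [26.5, 0.9, -21.1], [88.5, 34.3, -19.6]]
side 1470 [[-91.3, -32.6, -23.4], [-23.4, 2.6, -21.4], [85.6, 34.5, -14.6]]
scene 2274 [[-92.6, -29.0, -24.3], [-18.1, 4.5, -21.6], [84.5, 37.6, -15.4]]
```

Call:
move_arm --steps '[0,0,0,0.02,0.002,-0.03,0.5,0,0,0,0.04,0.004,-0.06,0.5,0,0,0,0.06,0.006,-0.09,0.5,0,0,0,0.0737,0.0065,-0.1148,0.5,0,0,0,0.0737,0.0065,-0.1148,0.5,0,0,0,0.0737,0.0065,-0.1148,0.5,0,0,0,0.0737,0.0065,-0.1148,0.5]'

```text
time: 26.75
tool_pos: [0.5443, -0.0283, 0.2122]
ee_rot: [2.612, 0.0, 1.644]
wrist_force: [-0.1, 0.1, -1.1]
width: 0.0671
finger_force: 30.0
```

Run:
```python
from g import *
rel([92,0,36],12.2); 
for c in ["wrist","side","scene"]: ends(c,dict(nailed=(9,-30,12),lap=(18,13,52),ridge=(45.5,50,135)))
```

```text
rotvec [-0.0001  0.0057 -0.0014] shift [-0.0019 -0.0012 -0.0051]
 tcp in nailed frame [96.3  1.  27.2] board origin [96.3  1.  39.4]
 force in frame [-0.6  0.1 -0.9]
wrist nailed 9368 c [-8.7 12.3] s [ 37.7 154.8] a 0.5 y [-54.8  89.5] x [-26.4   9.3] z 9.5 tilt [0.    0.002]
wrist lap 9207 c [32.5  9.9] s [ 39. 160.] a 0.0 y [-67.7  89.8] x [13.6 51.6] z 18.5 tilt [-0.     0.002]
wrist ridge 26033 c [91.   0.8] s [ 75.4 180.3] a 0.6 y [-87.1  90.3] x [ 60.7 127. ] z 46.4 tilt [0.005 0.   ]
side nailed 792 c [-7.5 -0.3] s [ 38.7 181.9] a 0.0 y [-90.6  87.3] x [-26.3  11.6] z 9.4 tilt [0.006 0.001]
side lap 804 c [32.5 -0.4] s [ 38.8 181.4] a 0.1 y [-90.3  87.1] x [13.6 51.7] z 18.4 tilt [0.005 0.003]
side ridge 1254 c [94.6  0.2] s [185.5  68.8] a 88.9 y [-89.8  89. ] x [ 61.1 127. ] z 46.6 tilt [0.004 0.002]
scene nailed 936 c [-6.7 -2.4] s [ 37.6 182.7] a 0.2 y [-92.2  86. ] x [-24.9  11.7] z 8.9 tilt [-0.003  0.   ]
scene lap 822 c [33.2 -8.4] s [ 37.2 169.8] a 0.4 y [-91.5  73. ] x [15.1 51.4] z 17.9 tilt [0.001 0.002]
scene ridge 1689 c [94.6 -5.8] s [ 68.1 173.9] a 0.1 y [-91.3  78.1] x [ 61.3 128. ] z 45.7 tilt [ 0.002 -0.001]
```

Call:
move_arm --steps '[0,0,0,0.003,0,-0.008,0.5,0,0,0,0.0058,0,-0.0151,0.5,0,0,0,0.0058,0,-0.0151,0.5,0,0,0,0.0058,0,-0.0151,0.5,0,0,0,0.0058,0,-0.0151,0.5]'

```text
time: 27.4
tool_pos: [0.5482, -0.0279, 0.1931]
ee_rot: [2.617, -0.002, 1.643]
wrist_force: [0.1, -1.1, -1.0]
width: 0.0676
finger_force: 30.0
```

Run:
```python
from g import *
rel([92,0,21],12.2); 
for c in ["wrist","side","scene"]: ends(c,dict(lap=(18,13,48),ridge=(29.5,50,135)))
```

```text
rotvec [-0.0015  0.0005 -0.001 ] shift [ 0.0017 -0.0011  0.001 ]
 tcp in nailed frame [90.1  1.2  8.7] board origin [90.1  1.2 20.9]
 force in frame [-0.4 -1.1 -0.9]
wrist lap 9154 c [30.5  0.4] s [179.1  34.9] a 90.0 y [-87.3  89.8] x [13.9 47.7] z 18.5 tilt [0.001 0.002]
wrist ridge 26220 c [88.3  0.8] s [ 68.8 180.4] a 0.2 y [-86.8  90.4] x [ 55.1 121.4] z 28.8 tilt [-0.01   0.002]
side lap 718 c [30.6 -1. ] s [ 35.  181.1] a 0.1 y [-90.   86.9] x [13.5 47.6] z 18.4 tilt [0.    0.002]
side ridge 1261 c [88.2  0.8] s [183.6  67.8] a 89.5 y [-89.6  88.7] x [ 54.8 121.1] z 29.0 tilt [-0.004  0.002]
scene lap 661 c [31.1 -4.6] s [ 33.2 176.5] a 0.3 y [-91.8  78.5] x [14.7 47.6] z 17.8 tilt [-0.007 -0.002]
scene ridge 1474 c [89.3 -7.9] s [ 67.9 168.8] a 0.1 y [-91.1  74. ] x [ 56.2 122.5] z 28.6 tilt [-0.006  0.002]
```

Call:
move_arm --steps '[0,0,0,0.0011,-0.0003,0.0006,0.5,0,0,0,0.0022,-0.0004,0.0012,0.5,0,0,0,0.0027,-0.0004,0.0004,0.5,0,0,0,0.0032,-0.0004,-0.0005,0.5,0,0,0,0.0037,-0.0004,-0.0014,0.5,0,0,0,0.0037,-0.0004,-0.0014,0.5]'

```text
time: 28.15
tool_pos: [0.5516, -0.0284, 0.1935]
ee_rot: [2.617, -0.001, 1.644]
wrist_force: [-8.1, -0.3, 5.5]
width: 0.0672
finger_force: 30.0
```

Run:
```python
from g import *
rel([92,0,18],12.2); 
for c in ["wrist","side"]: ends(c,dict(lap=(18,13,48),ridge=(27.5,50,135)))
```

```text
rotvec [-0.0006  0.0014 -0.0014] shift [-0.0003 -0.0005 -0.002 ]
 tcp in nailed frame [93.3  0.4  7.4] board origin [93.3  0.4 19.6]
 force in frame [-4.2  0.3  8.8]
wrist lap 9467 c [30.5  0. ] s [179.2  35. ] a 90.0 y [-87.6  89.5] x [13.7 47.7] z 18.4 tilt [0.    0.002]
wrist ridge 26276 c [88.1  0.2] s [ 75.1 180.2] a 0.2 y [-87.6  89.7] x [ 58.1 124.4] z 27.4 tilt [-0.009  0.002]
side lap 717 c [30.6 -1.2] s [179.7  34.7] a 90.0 y [-90.4  87.1] x [13.5 47.7] z 18.5 tilt [0.01  0.002]
side ridge 1294 c [91.4 -0.4] s [182.8  68.3] a 89.6 y [-90.7  88.6] x [ 57.5 124.3] z 27.6 tilt [-0.005  0.003]
```

Call:
move_arm --steps '[0,0,0,-0.0012,-0.0001,-0.0001,0.5,0,0,0,-0.0021,-0.0002,-0.0006,0.5,0,0,0,-0.003,-0.0002,-0.0011,0.5,0,0,0,-0.0038,-0.0003,-0.0016,0.5,0,0,0,-0.0047,-0.0003,-0.0021,0.5,0,0,0,-0.0051,-0.0003,-0.0023,0.5,0,0,0,-0.0051,-0.0003,-0.0023,0.5]'

```text
time: 28.95
tool_pos: [0.5484, -0.0289, 0.1916]
ee_rot: [2.612, 0.0, 1.643]
wrist_force: [1.4, 0.6, 5.5]
width: 0.0674
finger_force: 30.0
```

Run:
```python
from g import *
rel([92,0,18],12.2); 
for c in ["wrist","side"]: ends(c,dict(lap=(18,13,48),ridge=(27.5,48,135)))
```

```text
rotvec [-0.0004  0.0058 -0.0009] shift [ 0.003   0.0001 -0.0001]
 tcp in nailed frame [89.5  0.1  7.4] board origin [89.5  0.1 19.6]
 force in frame [4.  0.5 4.1]
wrist lap 9442 c [30.5 -0. ] s [ 35.  179.8] a 0.0 y [-88.   89.7] x [13.7 47.6] z 18.4 tilt [-0.     0.002]
wrist ridge 26244 c [85.  -0.3] s [ 73.6 180.5] a 0.1 y [-87.9  89.3] x [ 54.2 120.6] z 27.4 tilt [-0.005  0.002]
side lap 715 c [30.6 -1.7] s [ 34.6 181.5] a 0.1 y [-90.7  86.9] x [13.6 47.5] z 18.4 tilt [0.018 0.003]
side ridge 1291 c [86.8 -0.1] s [ 69.7 182.6] a 0.1 y [-90.3  87.4] x [ 54.4 120.4] z 27.6 tilt [-0.002  0.002]
```

Call:
move_arm --steps '[0,0,0,-0.0009,-0.0001,-0.0005,0.5,0,0,0,-0.0017,-0.0001,-0.001,0.5,0,0,0,-0.0026,-0.0002,-0.0015,0.5,0,0,0,-0.0026,-0.0002,-0.0015,0.5]'

```text
time: 29.45
tool_pos: [0.5482, -0.0291, 0.1916]
ee_rot: [2.606, 0.0, 1.643]
wrist_force: [12.2, 0.2, 1.9]
width: 0.0675
finger_force: 30.0
```

Run:
```python
from g import *
rel([92,0,18],12.2); 
for c in ["wrist","side"]: ends(c,dict(lap=(18,13,48),ridge=(27.5,48,135)))
```

```text
rotvec [-0.0005  0.012  -0.0009] shift [ 0.0032  0.0003 -0.    ]
 tcp in nailed frame [89.3 -0.   7.4] board origin [89.3 -0.  19.6]
 force in frame [11.5 -0.7 -4.4]
wrist lap 9485 c [30.5 -0.5] s [ 35.  180.4] a 0.0 y [-87.8  89.6] x [13.7 47.7] z 18.4 tilt [-0.     0.002]
wrist ridge 26228 c [84.9 -0.5] s [ 73.4 180.6] a 0.4 y [-87.8  89.2] x [ 53.9 120.2] z 27.4 tilt [0.    0.002]
side lap 706 c [30.7 -0.6] s [ 34.9 181.6] a 0.2 y [-89.9  87.5] x [13.7 47.5] z 18.4 tilt [0.008 0.003]
side ridge 1293 c [86.8 -0.6] s [183.7  69.1] a 89.9 y [-90.5  87.8] x [ 54.1 120.1] z 27.6 tilt [0.003 0.001]
```

Hooked again: 11.5 N and the edge no longer moves. Releasing.

Call:
move_arm --steps '[0,0,0,0.0005,0,0.0003,0.92,0,0,0,0.0005,0,0.0003,0.92,0,0,0,0.0005,0,0.0003,0.92,0,0,0,0.0005,0,0.0003,0.92,0,0,0,-0.005,0,0.009,0.92,0,0,0,-0.02,-0.001,0.035,0.92,0,0,0,-0.04,-0.003,0.07,0.92,0,0,0,-0.06,-0.004,0.11,0.92,0,0,0,-0.08,-0.004,0.15,0.92,0,0,0,-0.08,-0.004,0.15,0.92]'

```text
time: 30.55
tool_pos: [0.4645, -0.0333, 0.3478]
ee_rot: [2.603, 0.005, 1.643]
wrist_force: [0.7, -0.3, 0.6]
width: 0.0866
finger_force: 0.0
```

Run:
```python
from g import *
for c in ["wrist","side","scene"]: ends(c,dict(nailed=(9,-30,11),lap=(18,12,51),ridge=(27.5,48,135)))
s=snapshot("scene")[0]
save("w7.png",np.hstack([cv2.resize(snapshot("wrist")[0],(400,300)),cv2.resize(s[150:300,220:420],(400,300))]))
for t in ["nail_tin","tape_measure","masking_tape"]:
    for c in ["scene"]:
        d=snapshot(c)[1]; q=silhouettes(c,t)[:1]
        if q: print(t,np.median(cloud(c,d,q[0]["pixels"])[0],0).round(3))
```

```text
wrist nailed 2591 c [-10.9   1. ] s [ 38.2 176.7] a 0.0 y [-75.6  89.3] x [-29.5   7.5] z 6.7 tilt [-0.003  0.002]
wrist lap 2188 c [30.8  1.3] s [ 37.6 178. ] a 0.0 y [-86.1  90.3] x [12.3 48.4] z 15.5 tilt [-0.001  0.001]
wrist ridge 1036 c [83.7  1.5] s [ 67.  177.5] a 0.3 y [-84.3  89.2] x [ 50.4 115.6] z 24.8 tilt [-0.002  0.001]
side nailed 773 c [-7.8 -0.2] s [ 37.6 184.7] a 0.3 y [-90.2  88.2] x [-26.3  10.6] z 9.4 tilt [0.004 0.002]
side lap 779 c [32.1 -0.2] s [ 37.8 183.8] a 0.0 y [-89.7  87.8] x [13.6 50.7] z 18.4 tilt [0.007 0.001]
side ridge 1388 c [87.4 -0.4] s [ 68.9 183.1] a 0.5 y [-91.2  88.4] x [ 53.8 120.3] z 27.5 tilt [0.002 0.001]
scene nailed 951 c [-7.3 -2. ] s [ 36.8 182.5] a 0.2 y [-92.   87.7] x [-25.   10.6] z 8.9 tilt [0.002 0.   ]
scene lap 965 c [32.8 -1.9] s [ 36.6 182.5] a 0.3 y [-92.2  87.2] x [14.9 50.6] z 17.9 tilt [ 0.009 -0.   ]
scene ridge 1776 c [88.4 -3. ] s [ 68.  182.4] a 0.2 y [-92.4  86.6] x [ 55.4 121.6] z 26.9 tilt [-0.001  0.002]
nail_tin [ 0.608 -0.207  0.029]
tape_measure [ 0.355 -0.141  0.055]
masking_tape [0.384 0.166 0.021]
```

View pics/w7.png

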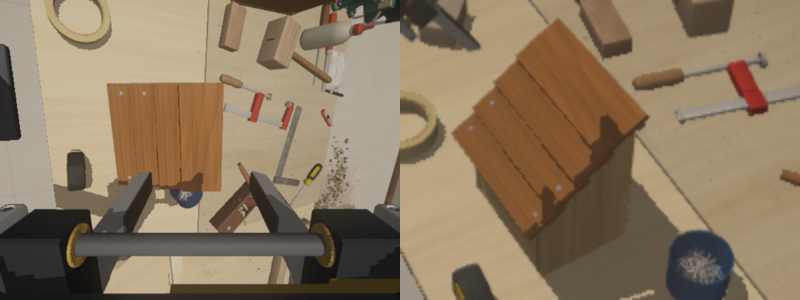

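The picture shows the full roof with even courses and aligned ends, and the bystanders haven't moved. One last check: whether both ends of each board are hooked equally.

Run:
```python
from g import *
for c in ["side","scene"]:
    acc=[]
    for i in range(4):
        p,d=snapshot(c); P,u,v=cloud(c,d); L=(P-O)@F*1000; row=[]
        for z,x0,x1 in [(9,-30,11),(18,8,51),(27.5,48,135)]:
            k=(abs(L[:,2]-z)<3)&(L[:,0]>x0)&(L[:,0]<x1)&(abs(L[:,1])<86); q=L[k]
            e=[[np.percentile(q[abs(q[:,1]-y)<6][:,0],w) for y in range(-78,79,12)] for w in (3,97)]
            row+= [np.polyfit(range(-78,79,12),m,1) for m in e]
        acc.append(row)
    a=np.median(acc,0); print(c,"low/up edge slopes deg, pos:",[(round(np.degrees(s),2),round(b,1)) for s,b in a])
```

```text
side low/up edge slopes deg, pos: [(np.float64(-0.29), np.float64(-25.3)), (np.float64(-0.13), np.float64(9.5)), (np.float64(0.0), np.float64(14.4)), (np.float64(-0.04), np.float64(49.5)), (np.float64(-0.1), np.float64(55.3)), (np.float64(-0.26), np.float64(118.5))]
scene low/up edge slopes deg, pos: [(np.float64(-0.16), np.float64(-24.0)), (np.float64(-0.08), np.float64(9.6)), (np.float64(-0.12), np.float64(16.1)), (np.float64(0.05), np.float64(49.6)), (np.float64(-0.21), np.float64(56.9)), (np.float64(-0.28), np.float64(120.1))]
```

Spacing reads 39.7–40.1 mm below and 40.8–40.9 mm for the ridge, so the ridge may sit about 0.5 mm shy at its -y end. I'll nudge its upper edge gently with closed fingers.

Run:
```python
from g import *
rel([145,-30,60],0); rel([145,-30,8],0)
```

```text
rotvec [-0.0013  0.0014 -0.0011] shift [ 0.1078 -0.0246 -0.0733]
 tcp in nailed frame [ 90.    2.2 176.4] board origin [ 90.    2.2 176.4]
 force in frame [-0.5  0.2  0.4]
rotvec [-0.0013  0.0014 -0.0011] shift [ 0.1338 -0.0227 -0.1184]
 tcp in nailed frame [ 90.    2.2 176.4] board origin [ 90.    2.2 176.4]
 force in frame [-0.5  0.2  0.4]
```

Call:
move_arm --steps '[0,0,0,0.03,-0.008,-0.01,0,0,0,0,0.07,-0.016,-0.03,0,0,0,0,0.1,-0.022,-0.055,0,0,0,0,0.1078,-0.0246,-0.0733,0,0,0,0,0.1078,-0.0246,-0.0733,0,0,0,0,0.1078,-0.0246,-0.0733,0,0,0,0,0.1078,-0.0246,-0.0733,0,0,0,0,0.1078,-0.0246,-0.0733,0]'

```text
time: 32.3
tool_pos: [0.5724, -0.0574, 0.2675]
ee_rot: [2.613, 0.0, 1.643]
wrist_force: [0.9, 0.9, 0.2]
width: 0.026
finger_force: 0.0
```

Run:
```python
from g import *
rel([145,-30,8],0); print(get_obs()["width"]); L,rgb=tips("wrist")
```

```text
rotvec [-0.0001  0.0051 -0.0011] shift [ 0.0258  0.0019 -0.0476]
 tcp in nailed frame [146.4 -30.1  62.1] board origin [146.4 -30.1  62.1]
 force in frame [ 0.9  0.8 -0.3]
0.026046958839949497
wrist -1 z hist [(np.int64(-40), np.int64(69)), (np.int64(-36), np.int64(82)), (np.int64(-32), np.int64(59)), (np.int64(-28), np.int64(74)), (np.int64(-24), np.int64(41)), (np.int64(-20), np.int64(34)), (np.int64(-16), np.int64(1)), (np.int64(-12), np.int64(0)), (np.int64(-8), np.int64(0)), (np.int64(-4), np.int64(0)), (np.int64(0), np.int64(0)), (np.int64(4), np.int64(0)), (np.int64(8), np.int64(0)), (np.int64(12), np.int64(0)), (np.int64(16), np.int64(0)), (np.int64(20), np.int64(0)), (np.int64(24), np.int64(0))]
wrist 1 z hist [(np.int64(-40), np.int64(72)), (np.int64(-36), np.int64(86)), (np.int64(-32), np.int64(57)), (np.int64(-28), np.int64(73)), (np.int64(-24), np.int64(39)), (np.int64(-20), np.int64(24)), (np.int64(-16), np.int64(2)), (np.int64(-12), np.int64(0)), (np.int64(-8), np.int64(0)), (np.int64(-4), np.int64(0)), (np.int64(0), np.int64(0)), (np.int64(4), np.int64(0)), (np.int64(8), np.int64(0)), (np.int64(12), np.int64(0)), (np.int64(16), np.int64(0)), (np.int64(20), np.int64(0)), (np.int64(24), np.int64(0))]
width 0.02174298351110014 [ 0.57237044 -0.05747057  0.26725636]
```

Call:
move_arm --steps '[0,0,0,0,0,0,0,0,0,0,0,0,0,0,0,0,0,0,0,0,0,0,0,0,0.015,0.001,-0.025,0,0,0,0,0.025,0.002,-0.043,0,0,0,0,0.029,0.002,-0.05,0,0,0,0,0.029,0.002,-0.05,0,0,0,0,0.029,0.002,-0.05,0]'

```text
time: 33.15
tool_pos: [0.6015, -0.0555, 0.2158]
ee_rot: [2.616, -0.001, 1.643]
wrist_force: [-0.0, -1.0, -0.2]
width: 0.0006
finger_force: 0.0
```

Run:
```python
from g import *
rel([145,-30,4],0); print(get_obs()["width"]); ends("side",dict(ridge=(27.5,48,135)))
```

```text
rotvec [-0.0011  0.0023 -0.001 ] shift [-0.0013  0.0001  0.0007]
 tcp in nailed frame [145.7 -30.2   2.8] board origin [145.7 -30.2   2.8]
 force in frame [-0.2 -1.  -0.1]
0.0006318923193242919
side ridge 1297 c [87.1 -1. ] s [183.9  68.6] a 89.9 y [-90.4  86.6] x [ 53.6 120.3] z 27.6 tilt [0.001 0.001]
```

Call:
move_arm --steps '[0,0,0,-0.0043,-0.0003,-0.0025,0,0,0,0,-0.0078,-0.0005,-0.0045,0,0,0,0,-0.0095,-0.0007,-0.0055,0,0,0,0,-0.0104,-0.0007,-0.006,0,0,0,0,-0.0104,-0.0007,-0.006,0]'

```text
time: 33.7
tool_pos: [0.5916, -0.0563, 0.2105]
ee_rot: [2.613, -0.001, 1.643]
wrist_force: [1.7, -0.1, 2.7]
width: 0.0004
finger_force: 1.5
```

Just touching. A little further, watching the force.

Call:
move_arm --steps '[0,0,0,-0.0009,-0.0001,-0.0005,0,0,0,0,-0.0017,-0.0001,-0.001,0,0,0,0,-0.0017,-0.0001,-0.001,0]'

```text
time: 34.0
tool_pos: [0.591, -0.0564, 0.2106]
ee_rot: [2.61, -0.0, 1.643]
wrist_force: [6.1, 0.8, 4.4]
width: 0.0008
finger_force: 2.8
```

Call:
move_arm --steps '[0,0,0,-0.0009,0,-0.0005,0,0,0,0,-0.0009,0,-0.0005,0]'

```text
time: 34.2
tool_pos: [0.5906, -0.0564, 0.2107]
ee_rot: [2.609, 0.0, 1.643]
wrist_force: [5.9, -0.2, 4.8]
width: 0.0007
finger_force: 3.1
```

Run:
```python
from g import *
rel([145,-30,4],0); 
for c in ("side","scene"): ends(c,dict(lap=(18,12,51),ridge=(27.5,48,125)))
```

```text
rotvec [-0.0005  0.0089 -0.0007] shift [0.0096 0.001  0.0058]
 tcp in nailed frame [133.8 -30.4   3.8] board origin [133.8 -30.4   3.8]
 force in frame [ 7.5 -0.6  1.2]
side lap 781 c [32.  -0.8] s [ 37.8 180.3] a 0.0 y [-89.7  88.2] x [13.6 50.6] z 18.4 tilt [0.002 0.002]
side ridge 1287 c [87.1 -2.3] s [179.9  68.3] a 90.0 y [-90.6  84.7] x [ 53.7 119.9] z 27.5 tilt [-0.     0.002]
scene lap 775 c [32.7 -1.3] s [ 36.1 182.9] a 0.4 y [-91.6  87.3] x [15.  50.5] z 17.7 tilt [0.009 0.002]
scene ridge 1147 c [ 88.3 -28.1] s [ 67.4 130.6] a 0.3 y [-92.2  35.6] x [ 55.5 121. ] z 26.9 tilt [-0.  0.]
```

It's firm against the stop at 7.5 N and lies square. Backing away.

Call:
move_arm --steps '[0,0,0,0.006,0.0004,0.0035,0,0,0,0,0.013,0.001,0.0075,0,0,0,0,0.005,0.001,0.025,0,0,0,0,-0.015,0,0.06,0,0,0,0,-0.035,0,0.1,0,0,0,0,-0.05,0,0.14,0,0,0,0,-0.06,0,0.16,0,0,0,0,-0.06,0,0.16,0]'

```text
time: 35.1
tool_pos: [0.5283, -0.0566, 0.3717]
ee_rot: [2.611, 0.002, 1.643]
wrist_force: [-0.2, -1.1, -0.1]
width: 0.0003
finger_force: 0.0
```

Run:
```python
from g import *
for c in ("side","scene"): ends(c,dict(nailed=(9,-30,11),lap=(18,12,51),ridge=(27.5,48,135)))
print(get_obs()["wrist_force"].round(1)); print(close_job())
```

```text
side nailed 778 c [-7.9 -1.2] s [ 37.7 181. ] a 0.3 y [-90.6  87.3] x [-26.5  10.7] z 9.4 tilt [0.004 0.003]
side lap 791 c [32.1 -1.2] s [181.9  37.8] a 90.0 y [-90.7  88.1] x [13.6 50.7] z 18.5 tilt [0.    0.002]
side ridge 1387 c [87.1 -0.3] s [ 68.3 184. ] a 0.1 y [-90.8  89.1] x [ 53.6 120.1] z 27.5 tilt [0.001 0.001]
scene nailed 928 c [-7.3 -2. ] s [ 36.8 181.3] a 0.2 y [-92.   87.6] x [-25.2  10.6] z 8.8 tilt [0.003 0.001]
scene lap 970 c [32.8 -2. ] s [ 36.8 182.5] a 0.1 y [-91.3  86.4] x [15.  50.7] z 17.8 tilt [-0.006  0.   ]
scene ridge 1781 c [88.4 -2.4] s [ 67.9 182.8] a 0.2 y [-92.   86.7] x [ 55.2 121.7] z 27.0 tilt [-0.002  0.001]
[-0.4 -0.6  0.2]
the job is handed in; nothing more can be done
None
```

The job is handed in at about 35 s: narrower board then ridge board laid, both hooked, flat and released, with about 40 mm showing per course, ends in line within about 1 mm by camera, and the tin, tape measure and tape roll where they were.

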